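Unload the twin-screw glue press

ROBOT

A 6-joint arm with a two-finger parallel gripper is mounted at the origin on the work surface. World frame = base frame: x ahead of the robot, y to its left, z up, the work surface at z = 0. Lengths are in m, angles in rad, forces in N, time in s.
With the tool pointing down it reaches from about 0.35 to 0.875 m from the base axis. Payload 4.2 kg.
Tool frame: the origin (TCP) lies at the very end of the fingers, on their centre line; the grasp point (between the pads) lies 19 mm behind it; z points along the fingers, y is the direction in which the jaws open and shut (so a half turn about z gives the same grasp; the last joint's range is limited). The gripper opens to 85 mm and grips with 20 to 120 N. Pads are 22 mm wide; open, the fingers measure 114 mm over their backs; the gripper's body (76 mm by 85 mm) begins 54 mm behind the grasp point. The pads swing forward as they close: fully open they stand 13 mm farther back than shut.
Start: joints at [-0.926, 0.385, 0.008, 0, -1.194, -0.259], TCP at [0.235, -0.579, 0.231] pointing down, gripper open.
Joint ranges: [-3.14, 3.14], [-1.21, 2.06], [-1.07, 1.41], [-3.16, 2.05], [-2.99, -0.16], [-3.1, 3.1]. Speed limits (rad/s): [2.79, 2.79, 3.14, 3.14, 3.14, 3.14].

INTERFACE

Orientations are given as a unit quaternion [x, y, z, w].
In Python, from bench import bot gives the robot as it stands.
- The arm moves only by the shell command python3 -m inch 'ROWS' [OPENING]. ROWS is a JSON object of lists of equal length, an entry for each row: "xyz": the shift along the tool's x, y, z in mm, a list of three; "angular": the turn, a rotation vector about the tool's x, y, z in degrees, a list of three. A call has 1 to 5 rows; each row shifts and turns the commanded pose from where the row before left it, along the tool's axes as they then stand; what a row does not reach is not made up. A row lasts 1/8 s, in which the tool goes at most 62.5 mm and 10.7 degrees, less where a joint would pass 70% of its speed; a pose out of reach is approached as far as the arm can. A call with a gripper value outside its range is refused whole. OPENING is the closure, from 0 (fully open) to 1 (shut), set as the call begins (- or left out, the last holds). The fingers move at their own pace and stop on an object; the grip force is fixed at half the most. Time passes only in rows, so rows that do not move let the fingers close. It gives the time, the measured TCP pose, the force and the opening at its end, in the units of the state.
- bot.get_obs(): the state, without advancing time (a new reading comes with each control period).
- bot.read_camera(name): name is "scene" or "side" or "wrist"; returns (picture, depth): 384x512x3 uint8, blue, green, red; 384x512 float32, m along the optical axis (not along the pixel's ray), 0 where there is no reading.
- bot.camera_model(name): a dict with "fov_y" (degrees; the focal length in pixels is half the picture's height over the tangent of half this angle, whatever the lens; pixels are square), "cx", "cy" (the principal point, pixels), "k1" (the pictures are not rectified: a ray, as slopes to the right and down, at radius r is drawn at 1 + k1 r^2 times it, then the intrinsics apply), "R" (3x3) and "t" (3): a world point X has camera coordinates R X + t; the wrist camera has in their place "hand_eye" (4x4, takes a point from camera to tool coordinates, whose origin is the TCP and whose axes are the flange's). Camera axes: x right, y down, z forward; pixel columns grow to the right and rows downward; lengths in m; the calibration is good to about 2 mm. A picture is of the moment at which its call begins: read the wrist's pose just before it. camera_model takes no time and is no camera call.
- bot.job_done(): hands the job in, once; it reports no verdict.
The state is a dict: "time": time; "joint_positions": joint angles; "joint_vel": joint speeds; "joint_torque": joint torques, N m; "tool_pos": TCP position; "ee_rot": TCP orientation; "wrist_force": force on the tool from outside, world axes, zero at the start; "moment": the same for the moment, N m; "width": finger opening in m.
Only numpy, scipy, OpenCV 4.12 (cv2) and the standard library are available. Lean on these libraries where they do the work, as an engineer would, in place of code of your own. Each camera call takes 0.05 s, during which the arm holds its last target. There are 200 camera calls.

TASK

The glue on the wooden birds in the press has set: wind both screw knobs clockwise all the way to the top, a bit at a time by turns so that neither ever gets more than a quarter turn ahead of the other and the platen stays square. Then draw every bird out of the front of the press by its tail and set it in the plywood tray, right way up and flat on the tray's floor, none on top of another. Leave the platen up and the other things on the bench where they are.

Things in the scene. Friction and masses are not known exactly. Their poses are not given: they have to be found in the camera images.
- press: Fixed glue press. Origin: centre of its underside; front (open side) = -x, y along its length, z up. Base board 100 (x) x 380 (y) x 14 mm. Four stalls centred at y = -93, -31, 31, 93 mm, each 48 mm wide between walls 18 mm high, closed at the back, roofed by the platen. Posts 46 x 36 mm at y = +165 and -165 mm, tops 80 mm above the table, carry the screw knobs. Space before the front is clear.
- sill (a point): Middle of the top edge of the press's front sill, 18 mm above the table: a steel strip along all four stall mouths, 4 mm above the stall floor, spanning x = -50 to -44 mm of the press. A bird must be raised a little (5 to 8 mm) to pass over it.
- platen: Steel plate 100 x 286 x 12 mm, 2.7 kg, roofing the stalls; lies on two lifting rails (266 mm apart) between the posts. Origin: centre of its underside, 44.5 mm above the table with both screws at 0, 0.5 mm over the birds: they cannot pass the sill. Each screw lifts its end 2.5 mm per rad, 9.5 mm at the stop. One screw ahead tilts it: a quarter turn (0.015 rad) is all it stands. Not to be gripped.
- screw_l (a joint): Angle of the screw knob at the press's +y end: 0 = right down, 3.8 rad = upper stop (platen end fully up). Grows as the knob is turned clockwise seen from above, which raises that end. Friction about 0.08 N m; stays where left. Starts between 0 and 0.5.
- screw_r (a joint): The same for the knob at the press's -y end.
- screw_l_grip (a point): Point on the axis of the +y knob, at the height to grip: 106 mm above the table with the screw at 0; the knob rises with the platen, 2.5 mm per rad. Its bar handle is 44 mm long (along this point's x), 14 mm wide (y), 24 mm tall (14 mm below to 10 mm above this point); the point turns with it.
- screw_r_grip (a point): The same on the -y knob.
- tray: Loose plywood tray, 170 (x) x 250 (y) mm, 25 mm high, walls and floor 6 mm thick, 0.9 kg, open on top, on the table beside the press. Origin: centre of its underside.
- bird0: Wooden bird, 60 g; 3 or 4 are present. Origin: centre of body underside, z up. Body 52 (x -26 to 26) x 40 (y) x 30 mm tall, round breast at +x, beak to x = 35; tail: pale bar 16 mm wide, x -26 to -80, z 8 to 24 mm. Starts in a press stall, underside 14 mm above the table, tail towards press -x, sticking out some 45 mm past the front.
- bird1: Wooden bird, 60 g; 3 or 4 are present. Origin: centre of body underside, z up. Body 52 (x -26 to 26) x 40 (y) x 30 mm tall, round breast at +x, beak to x = 35; tail: pale bar 16 mm wide, x -26 to -80, z 8 to 24 mm. Starts in a press stall, underside 14 mm above the table, tail towards press -x, sticking out some 45 mm past the front.
- bird2: Wooden bird, 60 g; 3 or 4 are present. Origin: centre of body underside, z up. Body 52 (x -26 to 26) x 40 (y) x 30 mm tall, round breast at +x, beak to x = 35; tail: pale bar 16 mm wide, x -26 to -80, z 8 to 24 mm. Starts in a press stall, underside 14 mm above the table, tail towards press -x, sticking out some 45 mm past the front.
- bird3: Wooden bird, 60 g; 3 or 4 are present. Origin: centre of body underside, z up. Body 52 (x -26 to 26) x 40 (y) x 30 mm tall, round breast at +x, beak to x = 35; tail: pale bar 16 mm wide, x -26 to -80, z 8 to 24 mm. Starts in a press stall, underside 14 mm above the table, tail towards press -x, sticking out some 45 mm past the front.
- glue: Bystander, to be left alone: white plastic glue bottle, 56 mm across, 130 tall.
- tin: Bystander, to be left alone: bare steel tin, 72 mm across, 75 tall.
- pot: Bystander, to be left alone: terracotta cup, 76 mm across, 90 tall.
- offcut: Bystander, to be left alone: loose pale wood offcut 50 x 30 x 16 mm.
- brush: Bystander, to be left alone: flat brush lying on the table.
There are look-alikes about, which are no part of the job. What is shaped like the bird3 but turquoise is not meant. What is shaped like the bird2 but blue is not meant.

How it is judged:
On the way, in this order (a step that is already met when the one before it is completed fails the run):
1. both screws about half way up (value of joint each of screw_l, screw_r above 1.6 rad), for 0.1 s.
2. both screws up, platen raised (value of joint each of screw_l, screw_r above 3.4 rad), for 0.2 s.
At the end, for the whole second after the job is handed in: Every bird that is there stands in the tray: origin within 80 mm (x) and 118 mm (y) of the tray's centre, underside 2 to 14 mm above the tray's underside (its floor is 6 mm thick), tilted under 0.2 rad, at rest; both screws above 3.3 rad (x of bird0 in the frame of tray between -0.08 and 0.08 m and y of bird0 in the frame of tray between -0.118 and 0.118 m and z of bird0 in the frame of tray between 0.002 and 0.014 m and angle between each of bird0, bird1, bird2, bird3's own z axis and vertical below 0.2 rad and linear speed of each of bird0, bird1, bird2, bird3 below 0.03 m/s and x of bird1 in the frame of tray between -0.08 and 0.08 m and y of bird1 in the frame of tray between -0.118 and 0.118 m and z of bird1 in the frame of tray between 0.002 and 0.014 m and x of bird2 in the frame of tray between -0.08 and 0.08 m and y of bird2 in the frame of tray between -0.118 and 0.118 m and z of bird2 in the frame of tray between 0.002 and 0.014 m and x of bird3 in the frame of tray between -0.08 and 0.08 m and y of bird3 in the frame of tray between -0.118 and 0.118 m and z of bird3 in the frame of tray between 0.002 and 0.014 m and value of joint each of screw_l, screw_r above 3.3 rad); the robot touches nothing.
It fails at once if the platen is racked: one screw well over a quarter turn ahead of the other (tilt over 0.0175 rad) (angle between platen's own z axis and vertical above 0.0175 rad).
It fails at once if a bystander is shifted more than 50 mm (distance of any of glue, tin, pot, offcut, brush from where it was at the start of the episode above 0.05 m).
Of bird0, bird1, bird2, bird3 only 3 to 4 are there at a start; the rules pass over those that are not, and their reading is None.
At some moment in a run one of tray may be knocked a few centimetres aside while the robot is not near it.
Once in a run the grip may slacken for a moment while it holds something.
It also fails if it takes over 210 s, if anything falls off the work surface, if the arm or the gripper's body presses on something with over 40 N, if the wrist force passes 120 N, or if a joint passes its speed limit or range.

## Working session

There is one attempt and no reset: what is moved stays moved. The work goes in short steps, Python scripts to look and compute and a shell command to move; the robot and the scene stay as the last step left them, time stands still between calls to the robot, and variables do not carry over. Pictures are saved under pics/ and viewed, about 12 in all and at most 16, crops included, and the job is handed in when it is done.

```bash
ls; mkdir -p pics; cat > h.py <<'E'
import numpy as np, cv2
from scipy.spatial.transform import Rotation as Ro
from bench import bot
def K(m):
    f=192/np.tan(np.radians(m['fov_y'])/2); return f
def pose():
    o=bot.get_obs(); T=np.eye(4); T[:3,:3]=Ro.from_quat(o['ee_rot']).as_matrix(); T[:3,3]=o['tool_pos']; return T
def snap(name,fn=None):
    T=pose(); im,d=bot.read_camera(name); m=bot.camera_model(name)
    if name=='wrist': E=T@np.array(m['hand_eye'])
    else:
        E=np.eye(4); R=np.array(m['R']); E[:3,:3]=R.T; E[:3,3]=-R.T@np.array(m['t'])
    np.savez('last_%s.npz'%name,im=im,d=d,E=E,f=K(m),c=[m['cx'],m['cy']],k1=m['k1'])
    if fn: cv2.imwrite('pics/'+fn,im)
    return im,d
def load(name): return np.load('last_%s.npz'%name)
def rays(L,uv):
    f=L['f'];c=L['c'];Km=np.array([[f,0,c[0]],[0,f,c[1]],[0,0,1.]])
    p=cv2.undistortPoints(np.array(uv,float).reshape(-1,1,2),Km,np.array([float(L['k1']),0,0,0])).reshape(-1,2)
    return np.c_[p,np.ones(len(p))]
def w_depth(L,uv):
    r=rays(L,uv); d=np.array([np.median(L['d'][int(v)-1:int(v)+2,int(u)-1:int(u)+2]) for u,v in uv])
    return (r*d[:,None])@L['E'][:3,:3].T+L['E'][:3,3]
def w_z(L,uv,z):
    r=rays(L,uv)@L['E'][:3,:3].T; t=L['E'][:3,3]; return t+r*((np.asarray(z)-t[2])/r[:,2])[:,None]
def proj(L,X):
    X=np.atleast_2d(X); p=(X-L['E'][:3,3])@L['E'][:3,:3]; s=p[:,:2]/p[:,2:]; r2=(s**2).sum(1)
    return s*(1+float(L['k1'])*r2)[:,None]*L['f']+L['c']
def cloud(L):
    uv=np.array([(u,v) for v in range(384) for u in range(512)],float)
    d=L['d'].ravel(); P=(rays(L,uv)*d[:,None])@L['E'][:3,:3].T+L['E'][:3,3]; P[d==0]=np.nan
    return P.reshape(384,512,3)
E
python3 - <<'E'
from h import *
a,_=snap('scene','s0.png'); b,_=snap('side','d0.png')
for n in('scene','side'):
    m=bot.camera_model(n); print({k:np.round(v,3).tolist() for k,v in m.items()})
print(bot.camera_model('wrist')); print(bot.get_obs())
E
```

```text
pics
{'fov_y': 43.232, 'cx': 254.391, 'cy': 189.326, 'k1': -0.18, 'R': [[0.824, 0.566, 0.006], [0.374, -0.537, -0.756], [-0.425, 0.626, -0.654]], 't': [-0.461, -0.134, 1.575]}
{'fov_y': 57.362, 'cx': 256.787, 'cy': 190.252, 'k1': 0.023, 'R': [[-0.742, -0.67, -0.019], [-0.38, 0.445, -0.811], [0.551, -0.595, -0.585]], 't': [0.402, 0.291, 0.466]}
{'fov_y': 61.99275139534099, 'cx': 258.8357375738307, 'cy': 191.40998003221398, 'k1': -0.032828486554307756, 'hand_eye': array([[ 9.68834717e-04, -9.64835752e-01, -2.62851731e-01,
         6.72974325e-02],
       [ 9.99999529e-01,  9.47560209e-04,  2.07699961e-04,
         1.01159475e-04],
       [ 4.86714927e-05, -2.62851808e-01,  9.64836216e-01,
        -1.42810046e-01],
       [ 0.00000000e+00,  0.00000000e+00,  0.00000000e+00,
         1.00000000e+00]])}
{'time': 0.1, 'joint_positions': array([-9.26365758e-01,  3.85501803e-01,  6.75068766e-03, -4.51897798e-04,
       -1.19401680e+00, -2.58642645e-01]), 'joint_vel': array([-0.00101958, -0.00286965,  0.00246727,  0.00098978, -0.00115511,
       -0.00050443]), 'joint_torque': array([-4.71516159e-04, -3.93319845e+01,  1.88928759e+01,  4.19796154e+00,
       -2.58668413e-03,  2.44331424e-06]), 'tool_pos': array([ 0.23502288, -0.57855334,  0.23031049]), 'ee_rot': array([-1.91618090e-01,  9.81469048e-01,  9.78638416e-04, -2.41181850e-04]), 'wrist_force': array([-0.75199271,  0.80674063,  0.41896511]), 'moment': array([ 0.00437717,  0.01576916, -0.00537379]), 'width': 0.08542689795550082}
```

View pics/s0.png

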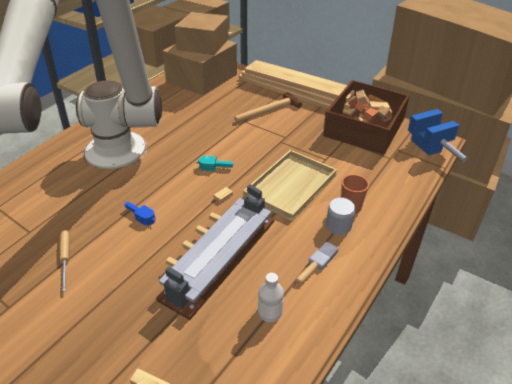

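View pics/d0.png

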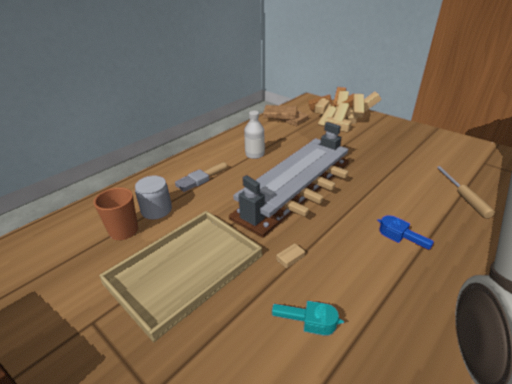

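The scene view shows the press with its two knobs at (255,200) for +y and (177,285) for -y. Its tails face the robot, the tray is at (292,183) and the offcut at (222,195). Turquoise and blue look-alikes lie loose at (210,163) and (142,213). Next I'll measure these from depth.

```bash
python3 - <<'E'
from h import *
for n in('scene','side'):
    L=load(n); P=cloud(L); np.save('c_%s.npy'%n,P)
    ok=np.isfinite(P[...,2]); 
    # top-ish
    t=ok&(abs(P[...,2])<.01); print(n,'table z med',np.median(P[t][:,2]))
L=load('scene')
print('scene knobs',w_depth(L,[(255,193),(177,278)]).round(3).tolist())
print('offcut,teal,blue,glue,tin,pot',w_depth(L,[(222,195),(208,163),(145,214),(271,285),(341,205),(354,182)]).round(3).tolist())
L=load('side')
print('side knobs',w_depth(L,[(251,188),(331,130)]).round(3).tolist())
print('offcut,teal,blue,glue',w_depth(L,[(290,255),(320,316),(395,228),(254,135)]).round(3).tolist())
print('tray corners side',w_z(L,[(209,216),(262,256),(150,330),(104,280)],.025).round(3).tolist())
L2=load('scene')
print('tray corners scene',w_z(L2,[(292,152),(336,170),(290,216),(250,190)],.025).round(3).tolist())
im=L['im'][115:240,215:365]; cv2.imwrite('pics/d0c.png',cv2.resize(im,None,fx=5,fy=4.8,interpolation=cv2.INTER_CUBIC))
# heightmap
H=np.full((900,700),np.nan)
import itertools
pts=np.concatenate([np.load('c_scene.npy').reshape(-1,3),np.load('c_side.npy').reshape(-1,3)])
s=pts[np.isfinite(pts).all(1)]; s=s[(s[:,2]>-.02)&(s[:,2]<.2)&(s[:,0]>.1)&(s[:,0]<1)&(abs(s[:,1])<.6)]
w,h=450,600
img=np.zeros((h,w));
for x,y,z in s:
    u=int((x-.1)/.002); v=int((.6-y)/.002)
    if 0<=u<w and 0<=v<h: img[v,u]=max(img[v,u],z+.001)
c=cv2.applyColorMap(np.uint8(np.clip(img/.13*255,0,255)),cv2.COLORMAP_JET); c[img==0]=0
cv2.imwrite('pics/hm.png',c)
E
```

```text
scene table z med -0.0019477691786577433
side table z med 0.001041352564093767
scene knobs [[0.573, -0.018, 0.106], [0.594, -0.347, 0.109]]
offcut,teal,blue,glue,tin,pot [[0.441, 0.008, 0.013], [0.326, 0.09, 0.026], [0.327, -0.186, 0.027], [0.773, -0.25, 0.115], [0.764, 0.104, 0.072], [0.748, 0.22, 0.063]]
side knobs [[0.554, 0.001, 0.104], [0.575, -0.329, 0.103]]
offcut,teal,blue,glue [[0.431, 0.026, 0.016], [0.308, 0.11, 0.031], [0.309, -0.161, 0.031], [0.746, -0.218, 0.076]]
tray corners side [[0.63, 0.057, 0.025], [0.465, 0.07, 0.025], [0.493, 0.299, 0.025], [0.639, 0.297, 0.025]]
tray corners scene [[0.507, 0.286, 0.025], [0.663, 0.285, 0.025], [0.652, 0.035, 0.025], [0.502, 0.061, 0.025]]
```

View pics/d0c.png

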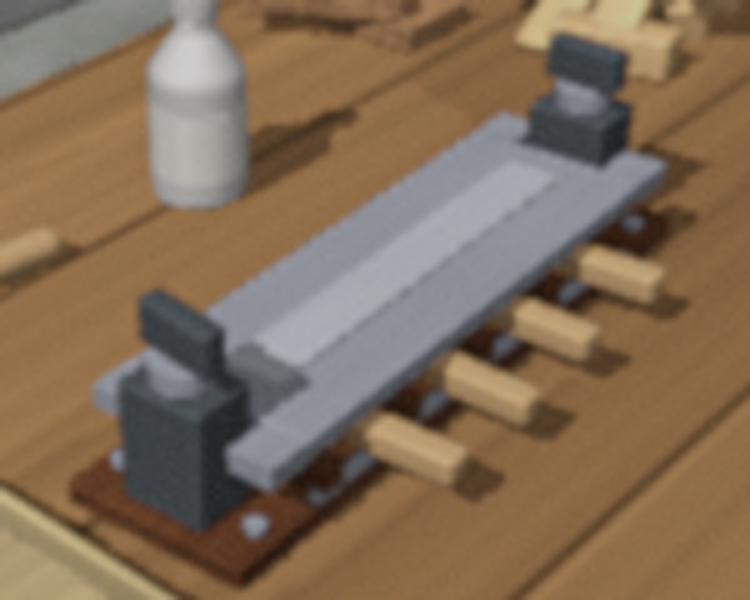

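View pics/hm.png

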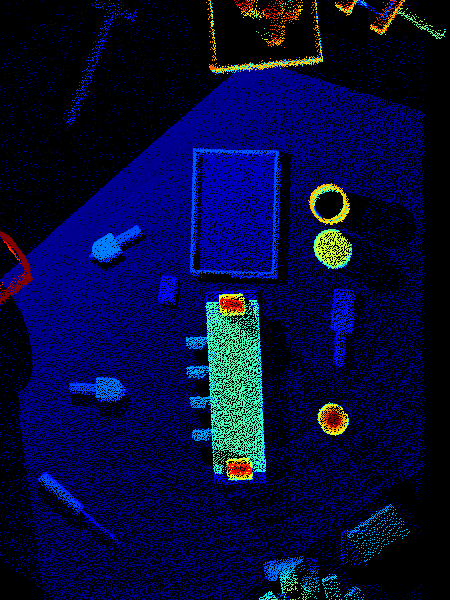

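```bash
python3 -m inch '{"xyz":[[-43,38,-6],[-43,38,-6],[-43,38,-6],[-43,38,-6],[-43,38,-6]],"angular":[[0,0,0],[0,0,0],[0,0,0],[0,0,0],[0,0,0]]}'; python3 -m inch '{"xyz":[[-43,38,-6],[-43,38,-6],[-43,38,-6],[-43,38,-6],[-43,38,-6]],"angular":[[0,0,0],[0,0,0],[0,0,0],[0,0,0],[0,0,0]]}'; python3 -m inch '{"xyz":[[-43,38,-6],[0,0,0],[0,0,0],[0,0,0]],"angular":[[0,0,0],[0,0,10],[0,0,10],[0,0,0]]}'
python3 - <<'E'
from h import *
im,d=snap('wrist'); cv2.imwrite('pics/w0.png',cv2.resize(im,(800,600),interpolation=cv2.INTER_CUBIC)); print(pose().round(3), bot.get_obs()['joint_positions'].round(3))
E
```

```text
time: 0.72
tool_pos: [0.3632, -0.3203, 0.2612]
ee_rot: [-0.192, 0.981, 0.0, -0.0]
wrist_force: [1.0, -0.3, 0.6]
width: 0.0858
time: 1.35
tool_pos: [0.4908, -0.0633, 0.2914]
ee_rot: [-0.192, 0.981, 0.0, -0.0]
wrist_force: [1.4, -1.1, 0.5]
width: 0.0859
time: 1.85
tool_pos: [0.5159, -0.0136, 0.2968]
ee_rot: [-0.02, 1.0, -0.0, -0.001]
wrist_force: [0.5, 0.2, 0.0]
width: 0.0857
[[-0.999 -0.04  -0.001  0.516]
 [-0.04   0.999 -0.    -0.014]
 [ 0.001 -0.    -1.     0.297]
 [ 0.     0.     0.     1.   ]] [ 0.288  0.156 -0.142 -0.    -1.273 -1.819]
```

View pics/w0.png

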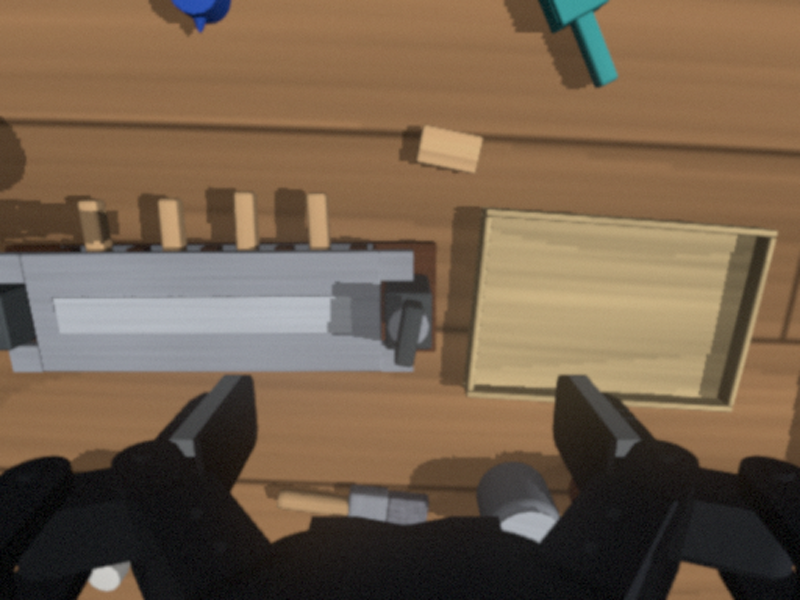

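Wrist view (800x600): tray outer corners at (488,210), (776,233), (732,408) and (470,393). The L knob bar is at (408,335), nearly along world x, and four pale tails are at (94,225), (172,223), (245,220) and (318,220). The press front faces the robot. The blue and turquoise look-alikes lie outside the press.

```bash
cat >> h.py <<'E'
def knob(L,guess,r=.035,zmin=.105):
    P=cloud(L); m=(np.hypot(P[...,0]-guess[0],P[...,1]-guess[1])<r)&(P[...,2]>zmin)&(P[...,2]<.14)
    q=P[m]; (cx,cy),(w,h),a=cv2.minAreaRect(q[:,:2].astype(np.float32)*1000)
    e,v=np.linalg.eigh(np.cov(q[:,:2].T)); b=v[:,1]; b*=np.sign(b[0])
    return dict(n=len(q),c=(round(cx,1),round(cy,1)),wh=(round(w,1),round(h,1)),rect=a,pca=np.degrees(np.arctan2(b[1],b[0])),mean=q.mean(0).round(4),ztop=np.percentile(q[:,2],[50,95]).round(4))
E
python3 - <<'E'
from h import *
L=load('wrist')
print(knob(L,(.565,-.005)))
px=np.array([(488,210),(776,233),(732,408),(470,393)])/1.5625
t=w_z(L,px,.025); print('tray',t.round(3).tolist(),t.mean(0))
print([np.linalg.norm(t[i]-t[(i+1)%4]).round(3) for i in range(4)])
tl=np.array([(93,202),(172,200),(245,194),(318,195)])/1.5625
print('tail ends',w_z(L,tl,.038).round(3).tolist())
print('table',np.median(cloud(L)[60:70,300:400,2]))
ps=np.array([(435,242),(437,350)])/1.5625
print('press base corners',w_z(L,ps,.014).round(3).tolist())
for n in('scene','side'): print(n,knob(load(n),(.565,-.008),.035),knob(load(n),(.58,-.338),.035))
E
```

```text
{'n': 527, 'c': (563.4, -9.6), 'wh': (14.0, 44.2), 'rect': 82.1318359375, 'pca': np.float64(-7.860420235370192), 'mean': array([ 0.5617, -0.0098,  0.1158]), 'ztop': array([0.1164, 0.1177])}
tray [[0.483, 0.054, 0.025], [0.491, 0.3, 0.025], [0.654, 0.297, 0.025], [0.647, 0.051, 0.025]] [0.56863431 0.17555631 0.025     ]
[np.float64(0.247), np.float64(0.163), np.float64(0.246), np.float64(0.165)]
tail ends [[0.487, -0.265, 0.038], [0.483, -0.2, 0.038], [0.477, -0.142, 0.038], [0.475, -0.084, 0.038]]
table nan
press base corners [[0.513, 0.012, 0.014], [0.611, 0.02, 0.014]]
scene {'n': 90, 'c': (563.8, -12.5), 'wh': (18.9, 47.2), 'rect': 76.09516906738281, 'pca': np.float64(-7.200276774432073), 'mean': array([ 0.5668, -0.014 ,  0.1116]), 'ztop': array([0.112 , 0.1157])} {'n': 138, 'c': (580.9, -341.0), 'wh': (45.0, 15.8), 'rect': 1.5930812358856201, 'pca': np.float64(1.502755470318206), 'mean': array([ 0.5829, -0.3422,  0.1123]), 'ztop': array([0.1132, 0.1162])}
side {'n': 155, 'c': (562.6, -6.8), 'wh': (14.0, 45.5), 'rect': 81.9013442993164, 'pca': np.float64(-5.5353306087428775), 'mean': array([ 0.5599, -0.0043,  0.1137]), 'ztop': array([0.1155, 0.118 ])} {'n': 96, 'c': (577.6, -335.1), 'wh': (44.8, 15.9), 'rect': 1.898719072341919, 'pca': np.float64(0.8084441329465996), 'mean': array([ 0.5758, -0.3327,  0.1124]), 'ztop': array([0.1131, 0.1168])}
```

Bars: L is at (563.4,-9.6) mm with direction -7.9°, so about 0.19 rad. R is at about (579,-338) mm with direction about 1.3°, so about 0.02 rad. The heights and sizes match the description. Next I grip the L knob.

```bash
python3 -m inch '{"xyz":[[-24,1,40],[-24,1.5,45],[0,0,45],[0,0,40],[0,0,0]],"angular":[[0,0,0],[0,0,0],[0,0,0],[0,0,10],[0,0,0]]}'; python3 -m inch '{"xyz":[[0,0,30],[0,0,9.5],[0,0,0]],"angular":[[0,0,0],[0,0,0],[0,0,0]]}';  python3 -m inch '{"xyz":[[0,0,0],[0,0,0],[0,0,0],[0,0,0],[0,0,0]],"angular":[[0,0,0],[0,0,0],[0,0,0],[0,0,0],[0,0,0]]}' 1; python3 -c "
from h import *
print(bot.get_obs()['moment'],bot.get_obs()['joint_positions'])"
```

```text
time: 2.52
tool_pos: [0.5617, -0.0103, 0.1242]
ee_rot: [0.067, 0.998, -0.001, -0.004]
wrist_force: [-0.9, 0.5, -0.1]
width: 0.0857
time: 2.9
tool_pos: [0.5646, -0.0095, 0.0888]
ee_rot: [0.068, 0.998, -0.0, 0.001]
wrist_force: [0.4, 0.5, 0.2]
width: 0.0853
time: 3.52
tool_pos: [0.5644, -0.0092, 0.0888]
ee_rot: [0.069, 0.998, 0.0, 0.001]
wrist_force: [-0.9, 0.7, 4.3]
width: 0.0256
[ 0.48661131  0.50928418 -0.060292  ] [ 2.70736182e-01  4.25788537e-01 -3.27563114e-01  1.41391776e-04
 -8.16324524e-01 -1.97888256e+00]
```

```bash
python3 -m inch '{"xyz":[[0,0,0],[0,0,0],[0,0,0],[0,0,0]],"angular":[[0,0,0],[0,0,0],[0,0,0],[0,0,0]]}';python3 -m inch '{"xyz":[[0,0,-0.25],[0,0,-0.25],[0,0,-0.25]],"angular":[[0,0,5],[0,0,5],[0,0,5]]}'; python3 -c "
from h import *
print(bot.get_obs()['moment'],bot.get_obs()['joint_positions'])"
```

```text
time: 4.03
tool_pos: [0.5643, -0.0092, 0.0888]
ee_rot: [0.069, 0.998, 0.0, 0.001]
wrist_force: [-1.9, 1.5, 6.9]
width: 0.0257
time: 4.4
tool_pos: [0.5644, -0.0092, 0.0895]
ee_rot: [0.199, 0.98, 0.0, 0.001]
wrist_force: [-2.0, 1.6, 5.0]
width: 0.0256
[0.6143799  0.49942638 0.15181666] [ 2.70829533e-01  4.24983776e-01 -3.26923331e-01  1.80891775e-04
 -8.17777929e-01 -2.24303622e+00]
```

Width stuck at 25.6 mm rather than 14, so the fingertips probably caught the hub under the bar. I'll open, raise and re-grip after a look.

```bash
python3 - <<'E'
from h import *
im,d=snap('side'); a=cv2.resize(im[90:240,190:330],None,fx=4,fy=4,interpolation=cv2.INTER_CUBIC)
cv2.imwrite('pics/d1.png',a)
E
```

```text
(no output)
```

View pics/d1.png

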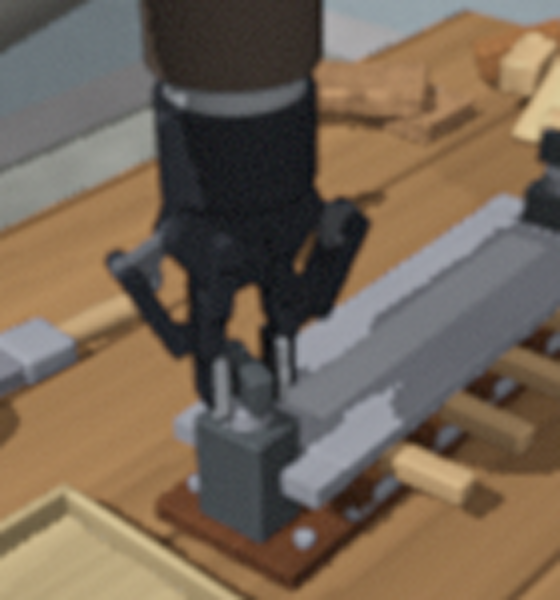

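```bash
python3 -m inch '{"xyz":[[0,0,0],[0,0,0],[0,0,-4],[0,0,-3]],"angular":[[0,0,0],[0,0,0],[0,0,0],[0,0,0]]}' 0.5;  python3 -m inch '{"xyz":[[0,0,0],[0,0,0],[0,0,0],[0,0,0]],"angular":[[0,0,0],[0,0,0],[0,0,0],[0,0,0]]}' 1; python3 -c "
from h import *
print(bot.get_obs()['moment'],bot.get_obs()['joint_positions'])"
```

```text
time: 4.95
tool_pos: [0.5641, -0.0096, 0.0958]
ee_rot: [0.198, 0.98, -0.0, 0.0]
wrist_force: [0.2, -0.4, 1.2]
width: 0.0425
time: 5.45
tool_pos: [0.5643, -0.0092, 0.0959]
ee_rot: [0.198, 0.98, 0.0, 0.0]
wrist_force: [-1.9, 2.8, 3.0]
width: 0.0129
[ 0.71837255  0.36089346 -0.046591  ] [ 2.70762464e-01  4.16890115e-01 -3.20211859e-01 -1.79710557e-04
 -8.32977358e-01 -2.24074935e+00]
```

Now gripping the bar (12.9 mm), and it is aligned. I turn L by 42° more, to about 68°.

```bash
python3 -m inch '{"xyz":[[0,0,-0.4],[0,0,-0.5],[0,0,-0.5],[0,0,-0.4],[0,0,0]],"angular":[[0,0,10],[0,0,11],[0,0,11],[0,0,10],[0,0,0]]}'; python3 -c "
from h import *
print(bot.get_obs()['moment'],bot.get_obs()['joint_positions'])"; python3 -m inch '{"xyz":[[0,0,0],[0,0,0],[0,0,-30],[0,0,-50],[0,0,-20]],"angular":[[0,0,0],[0,0,0],[0,0,0],[0,0,0],[0,0,0]]}' 0;  python3 - <<'E'
from h import *
snap('wrist'); L=load('wrist'); print(knob(L,(.565,-.009)))
T=pose(); print(T.round(4))
E
```

```text
time: 6.08
tool_pos: [0.5644, -0.009, 0.0977]
ee_rot: [0.532, 0.847, 0.001, 0.0]
wrist_force: [-1.1, 4.2, 3.2]
width: 0.013
[1.09045008 0.32802515 0.0223043 ] [ 2.70874990e-01  4.14677993e-01 -3.18154966e-01 -4.17678088e-04
 -8.36734531e-01 -2.96295076e+00]
time: 6.7
tool_pos: [0.5652, -0.0098, 0.2002]
ee_rot: [0.532, 0.847, 0.001, 0.002]
wrist_force: [0.1, 0.3, -0.6]
width: 0.0854
{'n': 1116, 'c': (563.4, -9.3), 'wh': (13.9, 43.8), 'rect': 26.095712661743164, 'pca': np.float64(-64.20552679973842), 'mean': array([ 0.5627, -0.0076,  0.1183]), 'ztop': array([0.1188, 0.12  ])}
[[-4.336e-01  9.011e-01  7.600e-03  5.660e-01]
 [ 9.011e-01  4.336e-01  4.000e-04 -9.800e-03]
 [-3.000e-03  7.000e-03 -1.000e+00  2.021e-01]
 [ 0.000e+00  0.000e+00  0.000e+00  1.000e+00]]
```

```bash
python3 -m inch '{"xyz":[[-50,-22,0],[-50,-22,0],[-50,-22,0],[-50,-22,0],[-50,-22,0]],"angular":[[0,0,0],[0,0,0],[0,0,0],[0,0,0],[0,0,0]]}'; python3 -m inch '{"xyz":[[-50,-21,0],[0,0,0],[0,0,0],[0,0,0],[0,0,0]],"angular":[[0,0,0],[0,0,-10.6],[0,0,-10.6],[0,0,-10.6],[0,0,-10.6]]}'
for i in 1 2 3; do python3 -m inch '{"xyz":[[0,0,0],[0,0,0],[0,0,0],[0,0,0],[0,0,0]],"angular":[[0,0,-10.6],[0,0,-10.6],[0,0,-10.6],[0,0,-10.6],[0,0,-10.6]]}' >/dev/null; done; python3 -m inch '{"xyz":[[0,0,0],[0,0,0],[0,0,0],[0,0,0],[0,0,0]],"angular":[[0,0,-10.6],[0,0,-10.6],[0,0,-10.6],[0,0,-10.6],[0,0,-2]]}';python3 -m inch '{"xyz":[[0,0,0]],"angular":[[0,0,0]]}'
python3 - <<'E'
from h import *
snap('wrist'); L=load('wrist'); print(knob(L,(.579,-.338)))
T=pose(); print(T.round(4), bot.get_obs()['joint_positions'])
E
```

```text
time: 7.38
tool_pos: [0.5721, -0.2844, 0.196]
ee_rot: [0.533, 0.846, -0.0, -0.001]
wrist_force: [1.2, 0.6, 0.1]
width: 0.0853
time: 8.0
tool_pos: [0.5748, -0.3368, 0.1956]
ee_rot: [0.188, 0.982, 0.0, -0.001]
wrist_force: [-0.4, 0.8, -0.6]
width: 0.0854
time: 10.5
tool_pos: [0.575, -0.3367, 0.1959]
ee_rot: [1.0, 0.012, -0.001, -0.0]
wrist_force: [-1.0, -0.4, 0.0]
width: 0.0855
time: 10.62
tool_pos: [0.5753, -0.3367, 0.1966]
ee_rot: [1.0, 0.011, -0.001, -0.0]
wrist_force: [-0.0, -0.8, 0.9]
width: 0.0859
{'n': 1115, 'c': (578.2, -339.0), 'wh': (14.0, 44.7), 'rect': 89.3546142578125, 'pca': np.float64(-0.33964262495535186), 'mean': array([ 0.5802, -0.3389,  0.1156]), 'ztop': array([0.1159, 0.1172])}
[[ 9.997e-01  2.280e-02 -9.000e-04  5.754e-01]
 [ 2.280e-02 -9.997e-01  3.000e-04 -3.367e-01]
 [-9.000e-04 -3.000e-04 -1.000e+00  1.968e-01]
 [ 0.000e+00  0.000e+00  0.000e+00  1.000e+00]] [-2.87381465e-01  4.78969266e-01  7.07452169e-02 -3.91375271e-05
 -1.16347732e+00  1.88103831e+00]
```

```bash
python3 -m inch '{"xyz":[[3,2.4,30],[0,0,40],[0,0,31.5],[0,0,0]],"angular":[[0,0,1.8],[0,0,0],[0,0,0],[0,0,0]]}' 0.4;  python3 -m inch '{"xyz":[[0,0,0],[0,0,0],[0,0,0],[0,0,0],[0,0,0]],"angular":[[0,0,0],[0,0,0],[0,0,0],[0,0,0],[0,0,0]]}' 1; python3 -m inch '{"xyz":[[0,0,-0.4],[0,0,-0.4],[0,0,0]],"angular":[[0,0,10],[0,0,10],[0,0,0]]}'; python3 -c "
from h import *
print(bot.get_obs()['moment'],bot.get_obs()['joint_positions'])"
```

```text
time: 11.18
tool_pos: [0.5767, -0.3383, 0.0928]
ee_rot: [1.0, -0.004, -0.003, -0.001]
wrist_force: [0.1, -0.1, -0.6]
width: 0.0512
time: 11.8
tool_pos: [0.5798, -0.3391, 0.0981]
ee_rot: [1.0, -0.003, 0.002, 0.001]
wrist_force: [-0.7, 1.8, 5.5]
width: 0.013
time: 12.18
tool_pos: [0.5797, -0.3393, 0.099]
ee_rot: [0.984, -0.177, 0.002, 0.001]
wrist_force: [-1.2, 2.3, 6.1]
width: 0.0124
[ 0.57365137  0.17711111 -0.0271469 ] [-2.88950006e-01  5.68953785e-01 -3.60766241e-02  7.94292113e-04
 -9.62269808e-01  1.50331475e+00]
```

```bash
for i in 1 2; do python3 -m inch '{"xyz":[[0,0,-0.45],[0,0,-0.45],[0,0,-0.45],[0,0,-0.45],[0,0,-0.45]],"angular":[[0,0,10.4],[0,0,10.4],[0,0,10.4],[0,0,10.4],[0,0,10.4]]}'; done; python3 -m inch '{"xyz":[[0,0,-0.45],[0,0,0]],"angular":[[0,0,10.4],[0,0,0]]}';  python3 -c "
from h import *
print(bot.get_obs()['moment'],bot.get_obs()['joint_positions'])"; python3 -m inch '{"xyz":[[0,0,0],[0,0,0],[0,0,-30],[0,0,-50],[0,0,-20]],"angular":[[0,0,0],[0,0,0],[0,0,0],[0,0,0],[0,0,0]]}' 0;  python3 -m inch '{"xyz":[[0,0,0]],"angular":[[0,0,0]]}'; python3 - <<'E'
from h import *
snap('wrist'); L=load('wrist'); print(knob(L,(.579,-.338)))
T=pose(); print(T.round(4),bot.get_obs()['joint_positions'])
E
```

```text
time: 12.8
tool_pos: [0.5793, -0.3396, 0.1013]
ee_rot: [0.806, -0.592, 0.001, 0.0]
wrist_force: [-0.4, 0.3, 6.1]
width: 0.0126
time: 13.42
tool_pos: [0.5789, -0.3394, 0.1035]
ee_rot: [-0.464, 0.886, -0.001, 0.0]
wrist_force: [-2.5, 1.1, 7.1]
width: 0.0123
time: 13.68
tool_pos: [0.5788, -0.3394, 0.104]
ee_rot: [-0.384, 0.923, -0.001, 0.0]
wrist_force: [-1.9, 1.0, 6.9]
width: 0.0125
[0.5214894  0.67986482 0.02081678] [-0.28936793  0.56367823 -0.03171574  0.00125624 -0.97385391 -0.49339526]
time: 14.3
tool_pos: [0.5799, -0.3397, 0.205]
ee_rot: [-0.385, 0.923, -0.002, 0.002]
wrist_force: [0.6, 0.2, -0.7]
width: 0.0854
time: 14.42
tool_pos: [0.5795, -0.3393, 0.2034]
ee_rot: [-0.384, 0.923, -0.001, 0.002]
wrist_force: [-0.2, 0.7, -0.2]
width: 0.0852
{'n': 1113, 'c': (578.2, -339.5), 'wh': (43.8, 13.9), 'rect': 45.449378967285156, 'pca': np.float64(44.88680796393496), 'mean': array([ 0.5766, -0.3409,  0.1213]), 'ztop': array([0.1219, 0.1231])}
[[-7.046e-01 -7.096e-01  4.000e-04  5.786e-01]
 [-7.096e-01  7.046e-01  5.000e-04 -3.388e-01]
 [-6.000e-04  0.000e+00 -1.000e+00  2.013e-01]
 [ 0.000e+00  0.000e+00  0.000e+00  1.000e+00]] [-2.89366163e-01  4.81773686e-01  8.73605529e-02 -6.30838715e-04
 -1.17611497e+00 -4.92244087e-01]
```

```bash
python3 -m inch '{"xyz":[[-37,40.5,0],[-37,40.5,0],[-37,40.5,0],[-37,40.5,0],[-37,40.5,0]],"angular":[[0,0,0],[0,0,0],[0,0,0],[0,0,0],[0,0,0]]}'; python3 -m inch '{"xyz":[[-37.5,40,0],[0,0,0],[0,0,0],[0,0,0],[0,0,0]],"angular":[[0,0,0],[0,0,-10.1],[0,0,-10.1],[0,0,-10.1],[0,0,-10.1]]}';python3 -m inch '{"xyz":[[0,0,20],[0,0,20],[0,0,20],[0,0,0],[0,0,0]],"angular":[[0,0,-10.1],[0,0,-10.1],[0,0,-10.1],[0,0,0],[0,0,0]]}' 0.4; python3 - <<'E'
from h import *
T=pose(); print(T.round(4),bot.get_obs()['joint_positions'])
d=np.array([.5634,-.0094,.098])-T[:3,3]; print(d@T[:3,:3]*1000)
E
```

```text
time: 15.1
tool_pos: [0.5639, -0.0634, 0.1994]
ee_rot: [-0.384, 0.923, 0.001, -0.002]
wrist_force: [0.4, -0.1, -0.1]
width: 0.0856
time: 15.72
tool_pos: [0.5621, -0.0103, 0.1992]
ee_rot: [-0.682, 0.732, 0.001, -0.002]
wrist_force: [0.2, -0.2, -0.3]
width: 0.0851
time: 16.35
tool_pos: [0.5633, -0.0103, 0.1414]
ee_rot: [0.847, -0.532, -0.0, 0.0]
wrist_force: [0.3, 0.3, 1.2]
width: 0.0509
[[ 4.350e-01 -9.004e-01 -7.000e-04  5.633e-01]
 [-9.004e-01 -4.350e-01 -4.000e-04 -1.030e-02]
 [ 1.000e-04  8.000e-04 -1.000e+00  1.414e-01]
 [ 0.000e+00  0.000e+00  0.000e+00  1.000e+00]] [ 2.69417961e-01  3.62801058e-01 -2.70748062e-01  2.91338953e-04
 -9.38036916e-01  1.80445004e-01]
[-0.7740522  -0.54180918 43.35643283]
```

```bash
python3 -m inch '{"xyz":[[-0.8,-0.5,30],[0,0,13],[0,0,0],[0,0,0]],"angular":[[0,0,0],[0,0,0],[0,0,0],[0,0,0]]}';  python3 -m inch '{"xyz":[[0,0,0],[0,0,0],[0,0,0],[0,0,0],[0,0,0]],"angular":[[0,0,0],[0,0,0],[0,0,0],[0,0,0],[0,0,0]]}' 1; for i in 1 2; do python3 -m inch '{"xyz":[[0,0,-0.45],[0,0,-0.45],[0,0,-0.45],[0,0,-0.45],[0,0,-0.45]],"angular":[[0,0,10.4],[0,0,10.4],[0,0,10.4],[0,0,10.4],[0,0,10.4]]}'; done; python3 -m inch '{"xyz":[[0,0,-0.45],[0,0,-0.45],[0,0,-0.45],[0,0,-0.45],[0,0,0]],"angular":[[0,0,10.4],[0,0,10.4],[0,0,10.4],[0,0,10.4],[0,0,0]]}'; python3 -c "
from h import *
print(bot.get_obs()['moment'],bot.get_obs()['joint_positions'])"; python3 -m inch '{"xyz":[[0,0,0],[0,0,0],[0,0,-30],[0,0,-50],[0,0,-20]],"angular":[[0,0,0],[0,0,0],[0,0,0],[0,0,0],[0,0,0]]}' 0;  python3 -m inch '{"xyz":[[0,0,0],[0,0,0]],"angular":[[0,0,0],[0,0,0]]}'; python3 - <<'E'
from h import *
snap('wrist'); L=load('wrist'); print(knob(L,(.5634,-.0094)))
T=pose(); print(T.round(4),bot.get_obs()['joint_positions'])
d=np.array([.5782,-.3393,.2])-T[:3,3]; print(d@T[:3,:3]*1000)
E
```

```text
time: 16.85
tool_pos: [0.5642, -0.0092, 0.0996]
ee_rot: [0.848, -0.531, 0.001, -0.001]
wrist_force: [-0.1, -0.9, 1.0]
width: 0.0514
time: 17.48
tool_pos: [0.5643, -0.009, 0.0994]
ee_rot: [0.848, -0.53, 0.001, -0.001]
wrist_force: [1.1, 2.4, 3.7]
width: 0.0125
time: 18.1
tool_pos: [0.5647, -0.0089, 0.1018]
ee_rot: [-0.527, 0.85, -0.001, 0.001]
wrist_force: [2.8, 2.4, 4.8]
width: 0.0126
time: 18.73
tool_pos: [0.5649, -0.0092, 0.104]
ee_rot: [-0.102, 0.995, -0.0, 0.002]
wrist_force: [2.5, 0.2, 4.2]
width: 0.0121
time: 19.35
tool_pos: [0.5649, -0.0094, 0.1058]
ee_rot: [0.255, 0.967, 0.0, 0.002]
wrist_force: [3.5, -1.2, 4.4]
width: 0.0127
[-0.16623181 -0.94086125 -0.04041112] [ 2.70665071e-01  4.04341256e-01 -3.10928507e-01  1.39663454e-03
 -8.52158689e-01 -2.35791868e+00]
time: 19.98
tool_pos: [0.5637, -0.0093, 0.2072]
ee_rot: [0.256, 0.967, 0.0, 0.001]
wrist_force: [0.4, 0.8, -0.2]
width: 0.0855
time: 20.23
tool_pos: [0.5621, -0.0094, 0.2031]
ee_rot: [0.256, 0.967, -0.001, -0.002]
wrist_force: [0.5, 0.0, 0.5]
width: 0.0854
{'n': 1177, 'c': (563.5, -9.6), 'wh': (13.9, 44.0), 'rect': 60.805057525634766, 'pca': np.float64(-28.93232371163593), 'mean': array([ 0.5613, -0.0083,  0.1243]), 'ztop': array([0.1251, 0.1264])}
[[-8.688e-01  4.952e-01 -4.200e-03  5.621e-01]
 [ 4.952e-01  8.688e-01 -5.000e-04 -9.500e-03]
 [ 3.400e-03 -2.500e-03 -1.000e+00  2.029e-01]
 [ 0.000e+00  0.000e+00  0.000e+00  1.000e+00]] [ 2.71066437e-01  3.02806048e-01 -1.88792674e-01 -7.40561857e-04
 -1.08332869e+00 -2.35959712e+00]
[-177.36834238 -278.56915565    2.98241798]
```

L is now at about 211.5° (3.69 rad). R needs another 76°.

```bash
python3 -m inch '{"xyz":[[-29.6,-46.4,0],[-29.6,-46.4,0],[-29.6,-46.4,0],[-29.6,-46.4,0],[-29.6,-46.4,0]],"angular":[[0,0,0],[0,0,0],[0,0,0],[0,0,0],[0,0,0]]}'; python3 -m inch '{"xyz":[[-29.6,-46.4,0],[0,0,0],[0,0,0],[0,0,0],[0,0,0]],"angular":[[0,0,0],[0,0,-10.6],[0,0,-10.6],[0,0,-10.6],[0,0,-10.6]]}';python3 -m inch '{"xyz":[[0,0,20],[0,0,20],[0,0,20],[0,0,0],[0,0,0]],"angular":[[0,0,-10.6],[0,0,-10.6],[0,0,-10.6],[0,0,0],[0,0,0]]}' 0.4; python3 - <<'E'
from h import *
T=pose(); print(T.round(4),bot.get_obs()['joint_positions'])
d=np.array([.5785,-.3394,.102])-T[:3,3]; print(d@T[:3,:3]*1000)
E
```

```text
time: 20.9
tool_pos: [0.5763, -0.2856, 0.2029]
ee_rot: [0.256, 0.967, 0.0, -0.002]
wrist_force: [1.6, 0.3, 0.1]
width: 0.0853
time: 21.52
tool_pos: [0.579, -0.3389, 0.2025]
ee_rot: [-0.114, 0.994, 0.001, -0.002]
wrist_force: [0.5, 0.2, -0.4]
width: 0.086
time: 22.15
tool_pos: [0.5799, -0.3393, 0.1448]
ee_rot: [-0.378, 0.926, -0.0, -0.0]
wrist_force: [-1.1, -0.3, -0.3]
width: 0.0513
[[-7.146e-01 -6.995e-01 -6.000e-04  5.799e-01]
 [-6.995e-01  7.146e-01 -3.000e-04 -3.393e-01]
 [ 6.000e-04  2.000e-04 -1.000e+00  1.448e-01]
 [ 0.000e+00  0.000e+00  0.000e+00  1.000e+00]] [-2.88984794e-01  5.28157748e-01  1.76041356e-02  4.95569917e-04
 -1.06076049e+00 -5.07309021e-01]
[ 1.09226169  0.89830975 42.77813642]
```

```bash
python3 -m inch '{"xyz":[[0.5,1,30],[0,0,11],[0,0,0],[0,0,0]],"angular":[[0,0,-0.6],[0,0,0],[0,0,0],[0,0,0]]}';  python3 -m inch '{"xyz":[[0,0,0],[0,0,0],[0,0,0],[0,0,0],[0,0,0]],"angular":[[0,0,0],[0,0,0],[0,0,0],[0,0,0],[0,0,0]]}' 1; python3 -m inch '{"xyz":[[0,0,-0.45],[0,0,-0.45],[0,0,-0.45],[0,0,-0.45],[0,0,-0.45]],"angular":[[0,0,10.4],[0,0,10.4],[0,0,10.4],[0,0,10.4],[0,0,10.4]]}'; python3 -m inch '{"xyz":[[0,0,-0.45],[0,0,-0.45],[0,0,-0.1],[0,0,0]],"angular":[[0,0,10.4],[0,0,10.4],[0,0,2.6],[0,0,0]]}'; python3 -c "
from h import *
print(bot.get_obs()['moment'],bot.get_obs()['joint_positions'])"; python3 -m inch '{"xyz":[[0,0,0],[0,0,0],[0,0,-30],[0,0,-50],[0,0,-20]],"angular":[[0,0,0],[0,0,0],[0,0,0],[0,0,0],[0,0,0]]}' 0;  python3 -m inch '{"xyz":[[0,0,0],[0,0,0]],"angular":[[0,0,0],[0,0,0]]}'; python3 - <<'E'
from h import *
snap('wrist'); L=load('wrist'); print(knob(L,(.579,-.339)))
T=pose(); print(T.round(4),bot.get_obs()['joint_positions'])
E
```

```text
time: 22.65
tool_pos: [0.5796, -0.3392, 0.1052]
ee_rot: [-0.384, 0.924, -0.001, 0.001]
wrist_force: [-0.3, 0.3, -0.2]
width: 0.0512
time: 23.28
tool_pos: [0.5792, -0.339, 0.1048]
ee_rot: [-0.384, 0.923, -0.001, 0.0]
wrist_force: [-1.0, -0.6, 4.6]
width: 0.0123
time: 23.9
tool_pos: [0.5792, -0.339, 0.1071]
ee_rot: [0.063, 0.998, -0.0, 0.001]
wrist_force: [-0.2, -0.1, 5.4]
width: 0.0123
time: 24.4
tool_pos: [0.5792, -0.339, 0.1081]
ee_rot: [0.261, 0.965, -0.0, 0.001]
wrist_force: [0.4, 1.0, 5.2]
width: 0.0132
[0.13798437 0.1432026  0.00729846] [-2.88916249e-01  5.59974632e-01 -2.67786031e-02  4.64318442e-04
 -9.82621446e-01 -1.81001697e+00]
time: 25.02
tool_pos: [0.5798, -0.3393, 0.2102]
ee_rot: [0.261, 0.965, -0.0, 0.002]
wrist_force: [-0.7, 0.2, -0.1]
width: 0.0851
time: 25.28
tool_pos: [0.5779, -0.3382, 0.2051]
ee_rot: [0.261, 0.965, 0.0, -0.002]
wrist_force: [0.1, 0.5, -0.0]
width: 0.0855
{'n': 1152, 'c': (577.8, -339.1), 'wh': (14.0, 43.5), 'rect': 60.06235885620117, 'pca': np.float64(-30.025432975265534), 'mean': array([ 0.5759, -0.3379,  0.1243]), 'ztop': array([0.1251, 0.1264])}
[[-8.634e-01  5.045e-01 -3.600e-03  5.778e-01]
 [ 5.045e-01  8.634e-01  1.800e-03 -3.383e-01]
 [ 4.000e-03 -3.000e-04 -1.000e+00  2.049e-01]
 [ 0.000e+00  0.000e+00  0.000e+00  1.000e+00]] [-2.88943687e-01  4.79886625e-01  9.33137743e-02 -7.15597368e-04
 -1.18817840e+00 -1.81035212e+00]
```

Both screws are now at about 212° (3.7 rad). Next I view the tails.

```bash
python3 -m inch '{"xyz":[[40.6,23.4,1],[40.6,23.4,1],[40.6,23.4,1],[40.6,23.4,1]],"angular":[[0,0,0],[0,0,0],[0,0,0],[0,0,0]]}' 0.3; python3 -m inch '{"xyz":[[0,0,0],[0,0,0],[0,0,0],[0,0,0],[0,0,0]],"angular":[[0,0,-8.2],[0,0,-8.2],[0,0,-8.2],[0,0,-8.2],[0,0,0]]}'
python3 - <<'E'
from h import *
im,d=snap('wrist'); cv2.imwrite('pics/w1.png',cv2.resize(im,(800,600),interpolation=cv2.INTER_CUBIC)); print(pose().round(3))
L=load('wrist'); P=cloud(L)
# press frame
c=np.array([.5708,-.1743]); y=.0449; R=np.array([[np.cos(y),-np.sin(y)],[np.sin(y),np.cos(y)]])
q=(P[...,:2]-c)@R
for ys in(-93,-31,31,93):
    m=(abs(q[...,1]*1000-ys)<26)&(q[...,0]<-.058)&(q[...,0]>-.12)&(P[...,2]>.03)&(P[...,2]<.05)
    p=q[m]*1000; 
    lo=p[p[:,0]<-78]; hi=p[p[:,0]>=-78]
    print(ys,len(p),'x',np.percentile(p[:,0],[1,99]).round(1),'y',np.percentile(p[:,1],[2,98]).round(1),'outer/inner ymid',[(np.percentile(a[:,1],5)+np.percentile(a[:,1],95))/2 for a in(lo,hi)],'z',np.median(P[m][:,2]).round(4))
m=(abs(q[...,0])<.03)&(abs(q[...,1])<.13)&(P[...,2]>.03); print('platen top',np.nanmedian(P[m][:,2]))
E
```

```text
time: 25.82
tool_pos: [0.4841, -0.1748, 0.2015]
ee_rot: [0.261, 0.965, -0.0, -0.001]
wrist_force: [1.3, 0.1, 0.2]
width: 0.0594
time: 26.45
tool_pos: [0.485, -0.1759, 0.2018]
ee_rot: [-0.021, 1.0, 0.0, -0.001]
wrist_force: [-0.1, -0.8, 0.0]
width: 0.0598
[[-0.999 -0.041 -0.002  0.485]
 [-0.041  0.999  0.    -0.176]
 [ 0.002  0.    -1.     0.202]
 [ 0.     0.     0.     1.   ]]
-93 568 x [-89.8 -58.2] y [-99.9 -84.7] outer/inner ymid [np.float64(-92.3318148829261), np.float64(-91.9651631587203)] z 0.0377
-31 517 x [-90.1 -58.2] y [-35.6 -20.5] outer/inner ymid [np.float64(-27.816907058511447), np.float64(-28.152460438984626)] z 0.038
31 605 x [-94.9 -58.7] y [25.3 40.6] outer/inner ymid [np.float64(33.06889101946304), np.float64(32.69835157596067)] z 0.0379
93 615 x [-93.7 -58.7] y [83.9 99.1] outer/inner ymid [np.float64(91.05336902237269), np.float64(91.44073271153334)] z 0.0379
platen top 0.06682363815995973
```

View pics/w1.png

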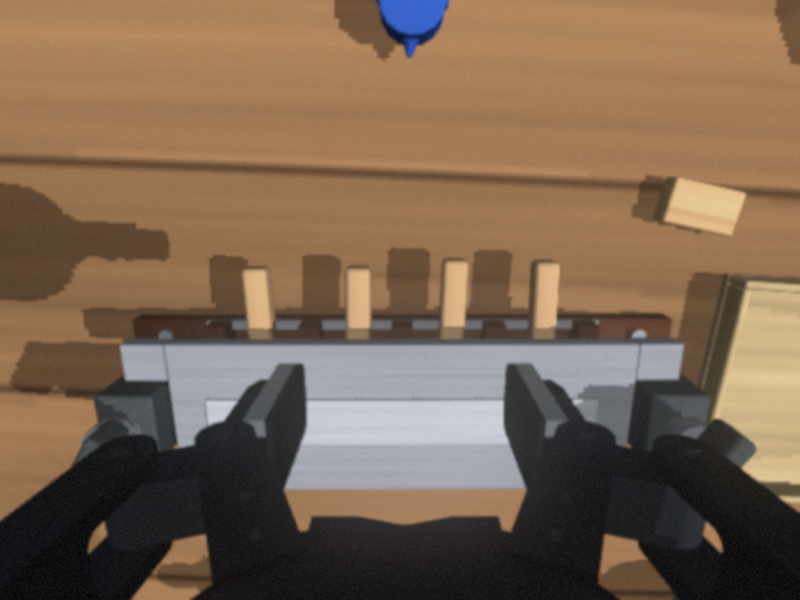

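The picture shows all four birds, with tails at (258,297), (358,297), (455,293) and (545,293) and tops at z = 38 mm as expected. The blue look-alike is at (412,20) and the offcut at (703,207). I start with the tail at (545,293), next to the tray.

```bash
python3 -m inch '{"xyz":[[-5,44,40],[-4.5,45,40],[0,0,50],[0,0,30],[0,0,0]],"angular":[[0,0,0],[0,0,0],[0,0,0],[0,0,0],[0,0,0]]}' 0.5; python3 - <<'E'
from h import *
T=pose(); print(T.round(4)); d=np.array([.4908,-.0866,.021])-T[:3,3]; print(d@T[:3,:3]*1000)
E
```

```text
time: 27.12
tool_pos: [0.4893, -0.0868, 0.0408]
ee_rot: [-0.021, 1.0, -0.0, -0.003]
wrist_force: [-1.3, 0.9, 0.3]
width: 0.0427
[[-9.991e-01 -4.250e-02 -6.500e-03  4.893e-01]
 [-4.250e-02  9.991e-01 -9.000e-04 -8.680e-02]
 [ 6.600e-03 -6.000e-04 -1.000e+00  4.080e-02]
 [ 0.000e+00  0.000e+00  0.000e+00  1.000e+00]]
[-1.63885779  0.17772481 19.83512659]
```

```bash
python3 -m inch '{"xyz":[[0,0,20],[0,0,0]],"angular":[[0,0,0],[0,0,0]]}'; python3 -m inch '{"xyz":[[0,0,0],[0,0,0],[0,0,0],[0,0,0]],"angular":[[0,0,0],[0,0,0],[0,0,0],[0,0,0]]}' 1;  python3 -m inch '{"xyz":[[0,0,-3],[0,0,-3],[0,0,0]],"angular":[[0,0,0],[0,0,0],[0,0,0]]}'; python3 -m inch '{"xyz":[[5,0,0],[10,0,0],[10,0,0],[15,0,0],[15,0,0]],"angular":[[0,0,0],[0,0,0],[0,0,0],[0,0,0],[0,0,0]]}'
```

```text
time: 27.38
tool_pos: [0.4912, -0.0869, 0.0234]
ee_rot: [-0.021, 1.0, -0.0, -0.0]
wrist_force: [-0.0, 0.1, 0.6]
width: 0.0427
time: 27.88
tool_pos: [0.4921, -0.0867, 0.0243]
ee_rot: [-0.022, 1.0, -0.0, 0.001]
wrist_force: [-1.0, -0.0, 6.5]
width: 0.0143
time: 28.25
tool_pos: [0.4912, -0.0867, 0.0292]
ee_rot: [-0.022, 1.0, 0.0, -0.0]
wrist_force: [0.2, 0.4, -0.6]
width: 0.0143
time: 28.88
tool_pos: [0.4349, -0.0892, 0.0292]
ee_rot: [-0.022, 1.0, 0.0, -0.0]
wrist_force: [-0.1, -0.1, -0.9]
width: 0.0141
```

```bash
python3 -m inch '{"xyz":[[40,0,0],[0,0,-40],[0,0,-40],[0,0,-40],[0,40,-30]],"angular":[[0,0,0],[0,0,0],[0,0,0],[0,0,0],[0,0,0]]}'; cat >> h.py <<'E'
def tray(L,g=(.57,.176),show=True):
    P=cloud(L); m=(abs(P[...,0]-g[0])<.13)&(abs(P[...,1]-g[1])<.165)&(P[...,2]>.018)&(P[...,2]<.029)
    m&=~((P[...,1]<.04)&(P[...,0]<.47))
    k=cv2.morphologyEx(m.astype(np.uint8),cv2.MORPH_OPEN,np.ones((2,2)))
    q=P[k>0][:,:2].astype(np.float32)*1000
    return len(q),cv2.minAreaRect(q)
E
python3 - <<'E'
from h import *
for n in('scene','side'):
    snap(n); print(n,tray(load(n)))
im=np.hstack([load(n)['im'][90:290,100:360] for n in('scene','side')]); cv2.imwrite('pics/t1.png',cv2.resize(im,(800,308)))
print(pose().round(3),bot.get_obs()['width'])
E
```

```text
time: 29.5
tool_pos: [0.3941, -0.0516, 0.1807]
ee_rot: [-0.02, 1.0, 0.0, 0.001]
wrist_force: [0.1, 0.5, -1.6]
width: 0.0143
scene (317, ((574.543701171875, 151.75198364257812), (348.724853515625, 169.51876831054688), 88.50044250488281))
side (1865, ((567.0963745117188, 169.41470336914062), (262.8171081542969, 168.8050994873047), 88.38792419433594))
[[-0.999 -0.047  0.009  0.396]
 [-0.047  0.999  0.002 -0.049]
 [-0.009  0.002 -1.     0.182]
 [ 0.     0.     0.     1.   ]] 0.014150630645632547
```

View pics/t1.png

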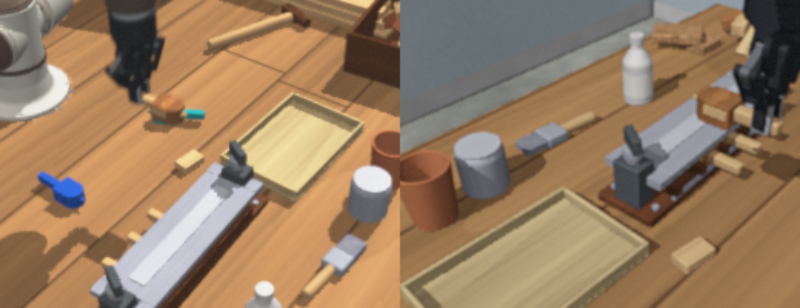

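The bird is held level by its tail and the tray looks unmoved. I'll verify that by image difference and work out the placing targets.

```bash
cat >> h.py <<'E'
def moved():
    L=load('side'); a=cv2.imread('pics/d0.png'); b=L['im']
    m=np.zeros((384,512),np.uint8); cv2.fillConvexPoly(m,np.array([(209,216),(235,236),(150,330),(104,280)]),1)
    m=cv2.dilate(m,np.ones((9,9))); d=cv2.absdiff(a,b).max(2)*m
    return (d>40).sum(), m.sum()
def target(yb,off,c=(.5686,.1756),yaw=-1.7,zc=.0145,xb=.022):
    T=pose(); a=np.radians(yaw); R=np.array([[np.cos(a),-np.sin(a)],[np.sin(a),np.cos(a)]])
    g=np.array(c)+R@np.array([xb-off,yb]); d=np.r_[g,zc]-T[:3,3]
    cur=np.degrees(np.arctan2(-T[1,0],-T[0,0]))
    print('grip world',g.round(4),'tool shift mm',(d@T[:3,:3]*1000).round(1),'turn tool z deg',round(cur-yaw,1),'width',bot.get_obs()['width'].round(4),'t',bot.get_obs()['time'])
E
python3 - <<'E'
from h import *
print(moved()); target(-.075,.061)
E
```

```text
(np.int64(0), np.uint64(8348))Traceback (most recent call last):
  File "<stdin>", line 2, in <module>
  File "h.py", line 53, in target
    print('grip world',g.round(4),'tool shift mm',(d@T[:3,:3]*1000).round(1),'turn tool z deg',round(cur-yaw,1),'width',bot.get_obs()['width'].round(4),'t',bot.get_obs()['time'])
                                                                                                                        ^^^^^^^^^^^^^^^^^^^^^^^^^^^^
AttributeError: 'float' object has no attribute 'round'
```

```bash
sed -i "s/bot.get_obs()\['width'\].round(4)/round(bot.get_obs()['width'],4)/" h.py; python3 -c "
from h import *
target(-.075,.061,zc=.0173)"
```

```text
grip world [0.5274 0.1018] tool shift mm [-136.9  144.2  166.5] turn tool z deg 4.4 width 0.0142 t 29.6
```

```bash
python3 -m inch '{"xyz":[[-34,36,0],[-34,36,0],[-34,36,0],[-35,36,20],[0,0,40]],"angular":[[0,0,0],[0,0,0],[0,0,0],[0,0,0],[0,0,4.4]]}'; python3 -m inch '{"xyz":[[0,0,40],[0,0,30],[0,0,10],[0,0,0]],"angular":[[0,0,0],[0,0,0],[0,0,0],[0,0,0]]}'; python3 -c "
from h import *
target(-.075,.061,zc=.0173)"
```

```text
time: 30.22
tool_pos: [0.5277, 0.1013, 0.1184]
ee_rot: [0.016, 1.0, 0.001, 0.002]
wrist_force: [-0.2, -0.7, -1.6]
width: 0.0142
time: 30.72
tool_pos: [0.5247, 0.0985, 0.0387]
ee_rot: [0.016, 1.0, -0.0, -0.001]
wrist_force: [0.2, -0.0, -0.1]
width: 0.0142
grip world [0.5274 0.1018] tool shift mm [-2.6  3.4 21.4] turn tool z deg -0.2 width 0.0142 t 30.725
```

```bash
python3 -m inch '{"xyz":[[-2.5,3.4,10],[0,0,7],[0,0,4],[0,0,0],[0,0,0]],"angular":[[0,0,0],[0,0,0],[0,0,0],[0,0,0],[0,0,0]]}'; python3 -m inch '{"xyz":[[0,0,0],[0,0,0],[0,0,0]],"angular":[[0,0,0],[0,0,0],[0,0,0]]}' 0.65; python3 -m inch '{"xyz":[[0,0,-15],[0,0,-40],[0,0,-60],[0,0,-60]],"angular":[[0,0,0],[0,0,0],[0,0,0],[0,0,0]]}'
python3 - <<'E'
from h import *
snap('side'); L=load('side'); cv2.imwrite('pics/t2.png',cv2.resize(L['im'][140:340,90:356],(798,600),interpolation=cv2.INTER_CUBIC))
T=pose(); print(T.round(3))
E
```

```text
time: 31.35
tool_pos: [0.5279, 0.1023, 0.0183]
ee_rot: [0.016, 1.0, 0.0, 0.0]
wrist_force: [0.3, 0.7, 0.1]
width: 0.0142
time: 31.72
tool_pos: [0.5279, 0.1023, 0.0184]
ee_rot: [0.016, 1.0, 0.0, 0.0]
wrist_force: [-0.4, 0.5, -0.2]
width: 0.0299
time: 32.22
tool_pos: [0.5276, 0.1021, 0.1961]
ee_rot: [0.016, 1.0, 0.0, 0.0]
wrist_force: [0.9, 0.3, -0.2]
width: 0.0302
[[-0.999  0.03   0.018  0.532]
 [ 0.03   1.     0.005  0.103]
 [-0.018  0.005 -1.     0.206]
 [ 0.     0.     0.     1.   ]]
```

View pics/t2.png

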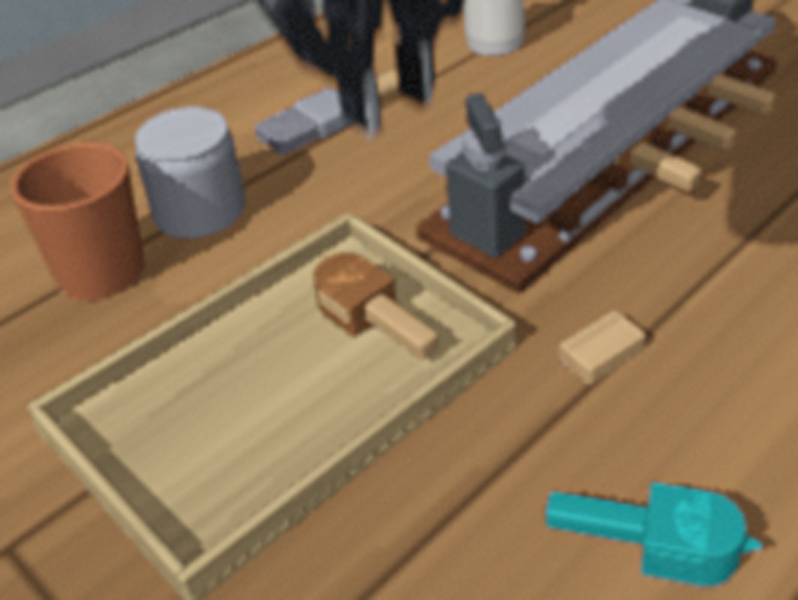

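The first bird stands flat in the tray, at (360,300) in the crop. Next is the tail at press y = +33.

```bash
python3 -m inch '{"xyz":[[5.4,-50,0],[5.4,-50,0],[5.4,-50,0],[5.4,-50,0],[5.4,-48,0]],"angular":[[0,0,0],[0,0,0],[0,0,0],[0,0,0],[0,0,0]]}' 0.5; python3 -m inch '{"xyz":[[0,0,40],[0,0,50],[0,0,50],[0,0,0],[0,0,0]],"angular":[[0,0,-4.4],[0,0,0],[0,0,0],[0,0,0],[0,0,0]]}'; python3 - <<'E'
from h import *
T=pose(); print(T.round(4)); d=np.array([.4934,-.1447,.022])-T[:3,3]; print(d@T[:3,:3]*1000)
E
```

```text
time: 32.9
tool_pos: [0.4923, -0.1463, 0.1942]
ee_rot: [0.016, 1.0, -0.0, 0.001]
wrist_force: [1.2, 0.1, 0.4]
width: 0.0426
time: 33.52
tool_pos: [0.4943, -0.1448, 0.0552]
ee_rot: [-0.022, 1.0, -0.0, 0.002]
wrist_force: [0.2, -0.5, 0.3]
width: 0.0426
[[-9.990e-01 -4.490e-02  3.300e-03  4.943e-01]
 [-4.490e-02  9.990e-01 -6.000e-04 -1.448e-01]
 [-3.300e-03 -7.000e-04 -1.000e+00  5.520e-02]
 [ 0.000e+00  0.000e+00  0.000e+00  1.000e+00]]
[ 0.9839159   0.15690565 33.15106664]
```

```bash
python3 -m inch '{"xyz":[[0,0,20],[0,0,13],[0,0,0],[0,0,0]],"angular":[[0,0,0],[0,0,0],[0,0,0],[0,0,0]]}'; python3 -m inch '{"xyz":[[0,0,0],[0,0,0],[0,0,0],[0,0,0]],"angular":[[0,0,0],[0,0,0],[0,0,0],[0,0,0]]}' 1;  python3 -m inch '{"xyz":[[0,0,-3],[0,0,-3],[0,0,0]],"angular":[[0,0,0],[0,0,0],[0,0,0]]}'; python3 -m inch '{"xyz":[[5,0,0],[10,0,0],[10,0,0],[15,0,0],[15,0,0]],"angular":[[0,0,0],[0,0,0],[0,0,0],[0,0,0],[0,0,0]]}'
```

```text
time: 34.02
tool_pos: [0.4935, -0.1447, 0.0211]
ee_rot: [-0.022, 1.0, -0.0, 0.001]
wrist_force: [0.1, 0.3, 0.7]
width: 0.0424
time: 34.52
tool_pos: [0.493, -0.1447, 0.0207]
ee_rot: [-0.022, 1.0, -0.0, 0.0]
wrist_force: [-2.1, 1.2, 4.8]
width: 0.0144
time: 34.9
tool_pos: [0.4926, -0.1447, 0.0262]
ee_rot: [-0.022, 1.0, 0.0, -0.0]
wrist_force: [-0.2, 0.5, -0.7]
width: 0.0146
time: 35.52
tool_pos: [0.4363, -0.1472, 0.0262]
ee_rot: [-0.022, 1.0, 0.0, -0.0]
wrist_force: [-1.3, 1.2, -0.6]
width: 0.0145
```

```bash
python3 -m inch '{"xyz":[[40,0,0],[0,0,-40],[0,0,-40],[0,40,-40],[0,50,-30]],"angular":[[0,0,0],[0,0,0],[0,0,0],[0,0,0],[0,0,0]]}'; python3 - <<'E'
from h import *
snap('side'); print(moved(),'(first bird itself causes diff)')
a=cv2.imread('pics/d0.png'); b=load('side')['im']; m=np.zeros((384,512),np.uint8); cv2.polylines(m,[np.array([(209,216),(235,236)]),np.array([(209,216),(104,280),(150,330)])],False,1,7)
print('rim diff',((cv2.absdiff(a,b).max(2)>40)&(m>0)).sum(),m.sum())
target(-.025,.061,zc=.0137)
E
```

```text
time: 36.15
tool_pos: [0.3932, -0.0586, 0.1778]
ee_rot: [-0.021, 1.0, 0.0, 0.001]
wrist_force: [0.9, 0.6, -0.1]
width: 0.0145
(np.int64(505), np.uint64(8348)) (first bird itself causes diff)
rim diff 37 2011
grip world [0.5289 0.1518] tool shift mm [-141.2  199.3  169.5] turn tool z deg 4.4 width 0.0149 t 36.2
```

```bash
python3 -m inch '{"xyz":[[-28,40,0],[-28,40,0],[-28,40,0],[-28,40,0],[-28,39,20]],"angular":[[0,0,0],[0,0,0],[0,0,0],[0,0,0],[0,0,4.4]]}'; python3 -m inch '{"xyz":[[0,0,40],[0,0,40],[0,0,40],[0,0,10],[0,0,0]],"angular":[[0,0,0],[0,0,0],[0,0,0],[0,0,0],[0,0,0]]}'; python3 -c "
from h import *
target(-.025,.061,zc=.0137)"
```

```text
time: 36.83
tool_pos: [0.5259, 0.1476, 0.1572]
ee_rot: [0.017, 1.0, 0.001, 0.002]
wrist_force: [1.3, -0.5, -1.2]
width: 0.0147
time: 37.45
tool_pos: [0.5249, 0.1458, 0.0263]
ee_rot: [0.016, 1.0, -0.0, -0.0]
wrist_force: [0.2, 0.5, -1.0]
width: 0.0146
grip world [0.5289 0.1518] tool shift mm [-3.8  6.1 12.6] turn tool z deg -0.2 width 0.0146 t 37.45
```

```bash
python3 -m inch '{"xyz":[[-4,6,4],[0,0,5],[0,0,3],[0,0,0],[0,0,0]],"angular":[[0,0,0],[0,0,0],[0,0,0],[0,0,0],[0,0,0]]}'; python3 -m inch '{"xyz":[[0,0,0],[0,0,0],[0,0,0]],"angular":[[0,0,0],[0,0,0],[0,0,0]]}' 0.65; python3 -m inch '{"xyz":[[0,0,-15],[0,0,-40],[0,0,-60],[0,0,-60]],"angular":[[0,0,0],[0,0,0],[0,0,0],[0,0,0]]}'
python3 -m inch '{"xyz":[[4,-50,0],[4,-50,0],[4,-50,0],[4,-50,0],[4,-50,0]],"angular":[[0,0,0],[0,0,0],[0,0,0],[0,0,0],[0,0,0]]}' 0.5; python3 -m inch '{"xyz":[[3,-57,0],[3,-57,0],[0,0,40],[0,0,30],[0,0,0]],"angular":[[0,0,0],[0,0,0],[0,0,-4.4],[0,0,0],[0,0,0]]}'; python3 - <<'E'
from h import *
T=pose(); print(T.round(4)); d=np.array([.4962,-.2057,.022])-T[:3,3]; print(d@T[:3,:3]*1000)
snap('side'); L=load('side'); cv2.imwrite('pics/t3.png',cv2.resize(L['im'][140:340,90:356],(798,600),interpolation=cv2.INTER_CUBIC))
snap('wrist'); P=cloud(load('wrist'))
c=np.array([.5708,-.1743]); y=.0449; R=np.array([[np.cos(y),-np.sin(y)],[np.sin(y),np.cos(y)]])
q=(P[...,:2]-c)@R
for ys in(-93,-31):
    m=(abs(q[...,1]*1000-ys)<26)&(q[...,0]<-.058)&(q[...,0]>-.12)&(P[...,2]>.03)&(P[...,2]<.05)
    p=q[m]*1000; print(ys,len(p),np.percentile(p,[1,99],axis=0).round(1).tolist())
E
```

```text
time: 38.08
tool_pos: [0.5291, 0.1518, 0.0143]
ee_rot: [0.016, 1.0, 0.0, 0.0]
wrist_force: [0.0, -0.1, -0.5]
width: 0.0143
time: 38.45
tool_pos: [0.5292, 0.1519, 0.0143]
ee_rot: [0.016, 1.0, 0.0, 0.0]
wrist_force: [0.6, 0.7, -0.4]
width: 0.03
time: 38.95
tool_pos: [0.5289, 0.1517, 0.1921]
ee_rot: [0.016, 1.0, 0.0, 0.0]
wrist_force: [0.8, 0.5, 0.2]
width: 0.0303
time: 39.58
tool_pos: [0.5006, -0.0989, 0.1906]
ee_rot: [0.016, 1.0, 0.0, 0.001]
wrist_force: [0.2, -1.2, 0.0]
width: 0.0424
time: 40.2
tool_pos: [0.4895, -0.2111, 0.1181]
ee_rot: [-0.022, 1.0, 0.0, -0.002]
wrist_force: [0.2, 0.4, 0.8]
width: 0.0427
[[-9.991e-01 -4.320e-02 -4.300e-03  4.895e-01]
 [-4.320e-02  9.991e-01  6.000e-04 -2.111e-01]
 [ 4.300e-03  8.000e-04 -1.000e+00  1.181e-01]
 [ 0.000e+00  0.000e+00  0.000e+00  1.000e+00]]
[-7.29466563  5.06519648 96.0450991 ]
-93 936 [[-90.0, -100.3], [-58.2, -85.5]]
-31 922 [[-90.2, -36.4], [-58.4, -20.7]]
```

View pics/t3.png

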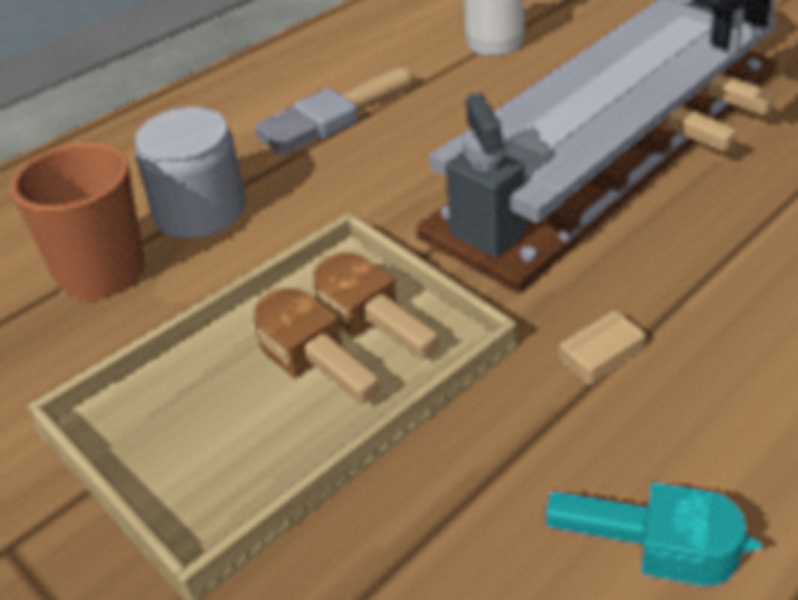

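Two birds are flat side by side in the tray, at (295,330) and (355,290). Now the third, at press y = -28.

```bash
python3 -m inch '{"xyz":[[-7,4.6,40],[0,0,35],[0,0,20],[0,0,0],[0,0,0]],"angular":[[0,0,0],[0,0,0],[0,0,0],[0,0,0],[0,0,0]]}'; python3 -m inch '{"xyz":[[0,0,0],[0,0,0],[0,0,0],[0,0,0]],"angular":[[0,0,0],[0,0,0],[0,0,0],[0,0,0]]}' 1;  python3 -m inch '{"xyz":[[0,0,-3],[0,0,-3],[0,0,0]],"angular":[[0,0,0],[0,0,0],[0,0,0]]}'; python3 -m inch '{"xyz":[[5,0,0],[10,0,0],[10,0,0],[15,0,0],[15,0,0]],"angular":[[0,0,0],[0,0,0],[0,0,0],[0,0,0],[0,0,0]]}'
```

```text
time: 40.92
tool_pos: [0.4996, -0.2063, 0.0261]
ee_rot: [-0.022, 1.0, -0.0, 0.002]
wrist_force: [-0.3, -0.2, -0.0]
width: 0.0429
time: 41.42
tool_pos: [0.4987, -0.2063, 0.0254]
ee_rot: [-0.022, 1.0, -0.0, 0.001]
wrist_force: [-0.9, 1.1, 6.5]
width: 0.014
time: 41.8
tool_pos: [0.4978, -0.2062, 0.0302]
ee_rot: [-0.022, 1.0, 0.0, -0.0]
wrist_force: [0.7, -0.6, -0.7]
width: 0.0137
time: 42.42
tool_pos: [0.4416, -0.2086, 0.0302]
ee_rot: [-0.022, 1.0, 0.0, -0.0]
wrist_force: [-0.3, -0.1, -1.1]
width: 0.0143
```

```bash
python3 -m inch '{"xyz":[[40,0,0],[0,0,-40],[0,0,-40],[0,40,-40],[0,50,-35]],"angular":[[0,0,0],[0,0,0],[0,0,0],[0,0,0],[0,0,0]]}'; python3 - <<'E'
from h import *
snap('side'); 
a=cv2.imread('pics/d0.png'); b=load('side')['im']; m=np.zeros((384,512),np.uint8); cv2.polylines(m,[np.array([(209,216),(235,236)]),np.array([(209,216),(104,280),(150,330)])],False,1,7)
print('rim diff',((cv2.absdiff(a,b).max(2)>40)&(m>0)).sum(),m.sum())
target(.025,.0635,zc=.0184)
E
```

```text
time: 43.05
tool_pos: [0.3982, -0.1201, 0.1864]
ee_rot: [-0.021, 1.0, 0.0, 0.0]
wrist_force: [1.4, 1.0, -0.4]
width: 0.014
rim diff 47 2011
grip world [0.5279 0.2018] tool shift mm [-140.5  311.9  173.9] turn tool z deg 4.4 width 0.014 t 43.1
```

```bash
python3 -m inch '{"xyz":[[-23,51,0],[-23,51,0],[-23,51,0],[-23,51,0],[-23,51,0]],"angular":[[0,0,0],[0,0,0],[0,0,0],[0,0,0],[0,0,0]]}'; python3 -m inch '{"xyz":[[-23,51,0],[0,0,30],[0,0,40],[0,0,40],[0,0,0]],"angular":[[0,0,0],[0,0,4.4],[0,0,0],[0,0,0],[0,0,0]]}'; python3 -c "
from h import *
target(.025,.0635,zc=.0184)"
```

```text
time: 43.72
tool_pos: [0.5023, 0.1406, 0.185]
ee_rot: [-0.022, 1.0, -0.0, -0.0]
wrist_force: [0.9, -0.1, 0.1]
width: 0.014
time: 44.35
tool_pos: [0.5207, 0.1894, 0.0722]
ee_rot: [0.017, 1.0, -0.002, -0.004]
wrist_force: [-0.9, 0.8, -0.6]
width: 0.014
grip world [0.5279 0.2018] tool shift mm [-7.1 13.  53.6] turn tool z deg -0.2 width 0.014 t 44.35
```

```bash
python3 -m inch '{"xyz":[[-5,12,0],[0,0,20],[0,0,15],[0,0,0],[0,0,0]],"angular":[[0,0,0],[0,0,0],[0,0,0],[0,0,0],[0,0,0]]}'; python3 -c "
from h import *
target(.025,.0635,zc=.0184)"
```

```text
time: 44.98
tool_pos: [0.5296, 0.2036, 0.0411]
ee_rot: [0.016, 1.0, 0.0, 0.001]
wrist_force: [-0.0, 0.0, -1.0]
width: 0.0142
grip world [0.5279 0.2018] tool shift mm [ 1.7 -1.8 22.7] turn tool z deg -0.2 width 0.0142 t 44.975
```

```bash
python3 -m inch '{"xyz":[[1,-1,10],[0,0,8],[0,0,4],[0,0,0],[0,0,0]],"angular":[[0,0,0],[0,0,0],[0,0,0],[0,0,0],[0,0,0]]}'; python3 -m inch '{"xyz":[[0,0,0],[0,0,0],[0,0,0]],"angular":[[0,0,0],[0,0,0],[0,0,0]]}' 0.65; python3 -m inch '{"xyz":[[0,0,-15],[0,0,-40],[0,0,-60],[0,0,-60]],"angular":[[0,0,0],[0,0,0],[0,0,0],[0,0,0]]}'
python3 -m inch '{"xyz":[[2,-52,0],[2,-52,0],[2,-52,0],[2,-52,0],[2,-52,0]],"angular":[[0,0,0],[0,0,0],[0,0,0],[0,0,0],[0,0,0]]}' 0.5; python3 -m inch '{"xyz":[[2,-53,0],[2,-53,0],[2,-53,0],[2,-53,0],[0,0,0]],"angular":[[0,0,0],[0,0,0],[0,0,0],[0,0,0],[0,0,-4.4]]}'; python3 -m inch '{"xyz":[[0,0,50],[0,0,40],[0,0,0],[0,0,0]],"angular":[[0,0,0],[0,0,0],[0,0,0],[0,0,0]]}'; python3 - <<'E'
from h import *
T=pose(); print(T.round(4)); d=np.array([.499,-.2702,.022])-T[:3,3]; print(d@T[:3,:3]*1000)
snap('side'); L=load('side'); cv2.imwrite('pics/t4.png',cv2.resize(L['im'][140:340,90:356],(798,600),interpolation=cv2.INTER_CUBIC))
E
```

```text
time: 45.6
tool_pos: [0.528, 0.2023, 0.0181]
ee_rot: [0.016, 1.0, 0.0, 0.0]
wrist_force: [0.6, 0.4, -0.0]
width: 0.0142
time: 45.98
tool_pos: [0.528, 0.2023, 0.0183]
ee_rot: [0.016, 1.0, 0.0, 0.0]
wrist_force: [-0.3, 0.2, -0.4]
width: 0.0301
time: 46.48
tool_pos: [0.5277, 0.202, 0.1961]
ee_rot: [0.016, 1.0, 0.0, 0.0]
wrist_force: [1.2, 0.2, -0.2]
width: 0.0299
time: 47.1
tool_pos: [0.5091, -0.0589, 0.1946]
ee_rot: [0.016, 1.0, 0.0, 0.001]
wrist_force: [0.8, 0.2, 0.4]
width: 0.043
time: 47.72
tool_pos: [0.4937, -0.2722, 0.194]
ee_rot: [-0.021, 1.0, -0.0, 0.0]
wrist_force: [-0.6, 0.5, 1.4]
width: 0.0425
time: 48.22
tool_pos: [0.4957, -0.2695, 0.1053]
ee_rot: [-0.022, 1.0, -0.001, 0.002]
wrist_force: [0.9, 0.3, 0.2]
width: 0.0429
[[-0.999  -0.0447  0.0031  0.4957]
 [-0.0447  0.999  -0.0015 -0.2695]
 [-0.003  -0.0016 -1.      0.1053]
 [ 0.      0.      0.      1.    ]]
[-2.99413747 -0.74157382 83.31551842]
```

View pics/t4.png

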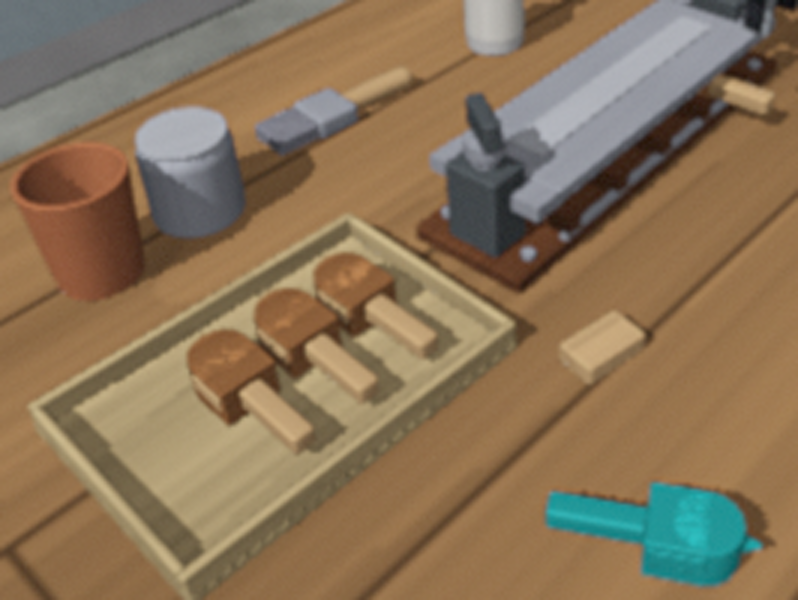

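Three birds are in the tray and flat, with the last one at (235,375). Now the fourth, at press y = -92.

```bash
python3 -m inch '{"xyz":[[-1,-0.7,40],[0,0,28],[0,0,14],[0,0,0],[0,0,0]],"angular":[[0,0,0],[0,0,0],[0,0,0],[0,0,0],[0,0,0]]}'; python3 -m inch '{"xyz":[[0,0,0],[0,0,0],[0,0,0],[0,0,0]],"angular":[[0,0,0],[0,0,0],[0,0,0],[0,0,0]]}' 1;  python3 -m inch '{"xyz":[[0,0,-3],[0,0,-3],[0,0,0]],"angular":[[0,0,0],[0,0,0],[0,0,0]]}'; python3 -m inch '{"xyz":[[5,0,0],[10,0,0],[10,0,0],[15,0,0],[15,0,0]],"angular":[[0,0,0],[0,0,0],[0,0,0],[0,0,0],[0,0,0]]}'
```

```text
time: 48.9
tool_pos: [0.4967, -0.2699, 0.0227]
ee_rot: [-0.022, 1.0, -0.001, 0.001]
wrist_force: [0.3, -0.2, -0.4]
width: 0.0428
time: 49.4
tool_pos: [0.4959, -0.2698, 0.022]
ee_rot: [-0.022, 1.0, -0.0, 0.001]
wrist_force: [-1.3, 1.1, 5.9]
width: 0.0144
time: 49.78
tool_pos: [0.4953, -0.2696, 0.0271]
ee_rot: [-0.022, 1.0, 0.0, -0.0]
wrist_force: [0.8, 0.9, -0.4]
width: 0.0143
time: 50.4
tool_pos: [0.4391, -0.272, 0.0272]
ee_rot: [-0.022, 1.0, 0.0, -0.0]
wrist_force: [0.3, -0.3, -0.4]
width: 0.0139
```

```bash
python3 -m inch '{"xyz":[[40,0,0],[0,0,-40],[0,0,-40],[0,40,-40],[0,50,-40]],"angular":[[0,0,0],[0,0,0],[0,0,0],[0,0,0],[0,0,0]]}'; python3 -m inch '{"xyz":[[-20,51,0],[-20,51,0],[-20,51,0],[-20,51,0],[-20,51,0]],"angular":[[0,0,0],[0,0,0],[0,0,0],[0,0,0],[0,0,0]]}'; python3 - <<'E'
from h import *
snap('side'); 
a=cv2.imread('pics/d0.png'); b=load('side')['im']; m=np.zeros((384,512),np.uint8); cv2.polylines(m,[np.array([(209,216),(235,236)]),np.array([(209,216),(104,280),(150,330)])],False,1,7)
print('rim diff',((cv2.absdiff(a,b).max(2)>40)&(m>0)).sum(),m.sum())
target(.075,.069,zc=.015)
E
```

```text
time: 51.02
tool_pos: [0.3957, -0.1847, 0.1873]
ee_rot: [-0.021, 1.0, -0.0, 0.0]
wrist_force: [0.9, 0.3, 0.2]
width: 0.0144
time: 51.65
tool_pos: [0.4848, 0.0753, 0.1863]
ee_rot: [-0.022, 1.0, 0.0, 0.0]
wrist_force: [0.2, -0.3, -1.0]
width: 0.0143
rim diff 47 2011
grip world [0.5238 0.252 ] tool shift mm [-43.2 169.7 171.9] turn tool z deg 4.5 width 0.0143 t 51.7
```

```bash
python3 -m inch '{"xyz":[[-13,55,0],[-13,55,0],[-13,55,0],[0,0,40],[0,0,40]],"angular":[[0,0,0],[0,0,0],[0,0,0],[0,0,4.4],[0,0,0]]}'; python3 -m inch '{"xyz":[[0,0,20],[0,0,0],[0,0,0]],"angular":[[0,0,0],[0,0,0],[0,0,0]]}'; python3 -c "
from h import *
target(.075,.069,zc=.015)"
```

```text
time: 52.32
tool_pos: [0.5165, 0.2409, 0.1052]
ee_rot: [0.016, 1.0, 0.0, 0.0]
wrist_force: [0.2, -0.2, -1.0]
width: 0.0144
time: 52.7
tool_pos: [0.5175, 0.2407, 0.0873]
ee_rot: [0.016, 1.0, 0.0, 0.001]
wrist_force: [0.4, 0.0, 0.5]
width: 0.0143
grip world [0.5238 0.252 ] tool shift mm [-5.8 11.4 72.3] turn tool z deg -0.2 width 0.0143 t 52.7
```

```bash
python3 -m inch '{"xyz":[[-6,11.4,0],[0,0,30],[0,0,20],[0,0,0],[0,0,0]],"angular":[[0,0,0],[0,0,0],[0,0,0],[0,0,0],[0,0,0]]}'; python3 -c "
from h import *
target(.075,.069,zc=.015)"; python3 -m inch '{"xyz":[[0,0,10],[0,0,8],[0,0,3.5],[0,0,0],[0,0,0]],"angular":[[0,0,0],[0,0,0],[0,0,0],[0,0,0],[0,0,0]]}'; python3 -m inch '{"xyz":[[0,0,0],[0,0,0],[0,0,0]],"angular":[[0,0,0],[0,0,0],[0,0,0]]}' 0.65; python3 -m inch '{"xyz":[[0,0,-15],[0,0,-40],[0,0,-60],[0,0,-60]],"angular":[[0,0,0],[0,0,0],[0,0,0],[0,0,0]]}'
python3 -m inch '{"xyz":[[40,-20,-10],[40,-20,-10],[20,-20,-10],[0,0,0],[0,0,0]],"angular":[[0,0,0],[0,0,0],[0,0,0],[0,0,0],[0,0,0]]}'
python3 - <<'E'
from h import *
snap('side'); L=load('side'); cv2.imwrite('pics/t5.png',cv2.resize(L['im'][110:342,80:388],(800,600),interpolation=cv2.INTER_CUBIC))
a=cv2.imread('pics/d0.png'); b=L['im']; m=np.zeros((384,512),np.uint8); cv2.polylines(m,[np.array([(209,216),(235,236)]),np.array([(209,216),(104,280),(150,330)])],False,1,7)
print('rim diff',((cv2.absdiff(a,b).max(2)>40)&(m>0)).sum(),m.sum())
snap('wrist'); L=load('wrist'); P=cloud(L); cv2.imwrite('pics/w5.png',L['im'])
print(pose().round(3))
for n in('wrist','side'):
    P=cloud(load(n))
    for yb in(-75,-25,25,75):
        a=np.radians(-1.7); R=np.array([[np.cos(a),-np.sin(a)],[np.sin(a),np.cos(a)]]); q=(P[...,:2]-[.5686,.1756])@R*1000
        m=(abs(q[...,1]-yb)<22)&(abs(q[...,0])<70)&(P[...,2]>.03)
        z=P[m]; 
        if len(z)>30: print(n,yb,len(z),'x',np.percentile(q[m][:,0],[2,98]).round(),'y',np.percentile(q[m][:,1],[2,98]).round(),'z',np.percentile(z[:,2],[5,50,95]).round(4),'plane',np.linalg.lstsq(np.c_[z[:,:2],np.ones(len(z))],z[:,2],rcond=None)[0][:2].round(3))
E
```

```text
time: 53.32
tool_pos: [0.5244, 0.2528, 0.0375]
ee_rot: [0.016, 1.0, 0.001, 0.001]
wrist_force: [-0.0, 0.1, -0.6]
width: 0.0145
grip world [0.5238 0.252 ] tool shift mm [ 0.6 -0.8 22.5] turn tool z deg -0.1 width 0.0145 t 53.325
time: 53.95
tool_pos: [0.5235, 0.2519, 0.0147]
ee_rot: [0.016, 1.0, 0.0, 0.0]
wrist_force: [0.0, 0.7, -0.5]
width: 0.0143
time: 54.32
tool_pos: [0.5235, 0.2519, 0.0148]
ee_rot: [0.016, 1.0, 0.0, 0.0]
wrist_force: [-0.1, 0.4, 0.4]
width: 0.0298
time: 54.82
tool_pos: [0.5233, 0.2516, 0.1926]
ee_rot: [0.016, 1.0, 0.0, 0.0]
wrist_force: [0.6, 0.8, 0.4]
width: 0.0293
time: 55.45
tool_pos: [0.4219, 0.1955, 0.2205]
ee_rot: [0.016, 1.0, 0.001, 0.001]
wrist_force: [-0.2, -1.2, 0.2]
width: 0.03
rim diff 188 2011
[[-0.999  0.033  0.     0.422]
 [ 0.033  0.999 -0.     0.196]
 [-0.    -0.    -1.     0.22 ]
 [ 0.     0.     0.     1.   ]]
wrist -75 133 x [-55. -35.] y [-80. -68.] z [0.0301 0.0307 0.0315] plane [0.003 0.026]
wrist -25 908 x [-34.  46.] y [-38.  -6.] z [0.0305 0.0361 0.0374] plane [0.068 0.011]
wrist 25 1572 x [-53.  43.] y [ 6. 44.] z [0.0303 0.0359 0.0374] plane [ 0.077 -0.01 ]
wrist 75 251 x [-1. 44.] y [54. 71.] z [0.0308 0.0361 0.0372] plane [0.033 0.108]
side -75 419 x [-51.  44.] y [-89. -53.] z [0.0303 0.0361 0.0378] plane [ 0.081 -0.023]
side -25 544 x [-53.  44.] y [-42.  -4.] z [0.0303 0.036  0.0378] plane [ 0.076 -0.022]
side 25 633 x [-55.  42.] y [ 8. 46.] z [0.0304 0.0362 0.0378] plane [ 0.079 -0.019]
side 75 743 x [-55.  41.] y [58. 95.] z [0.0305 0.0363 0.0381] plane [ 0.083 -0.019]
```

View pics/t5.png

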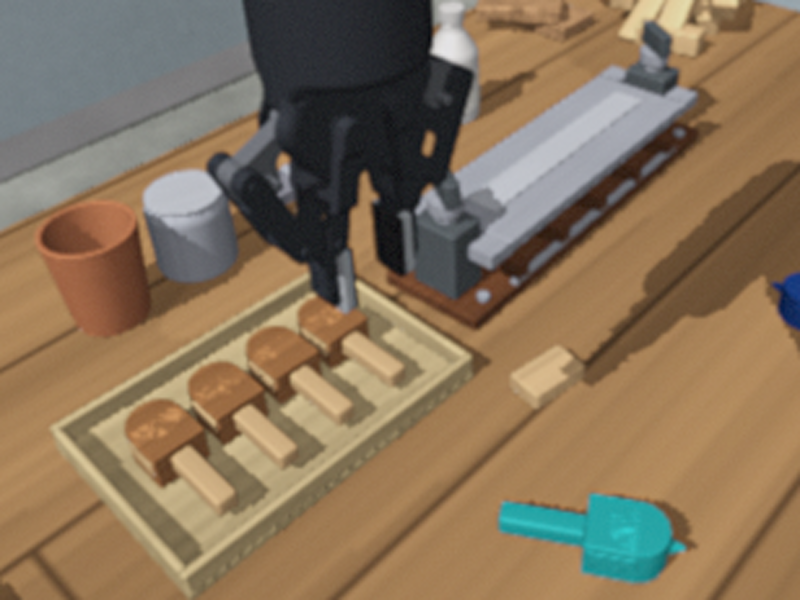

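View pics/w5.png

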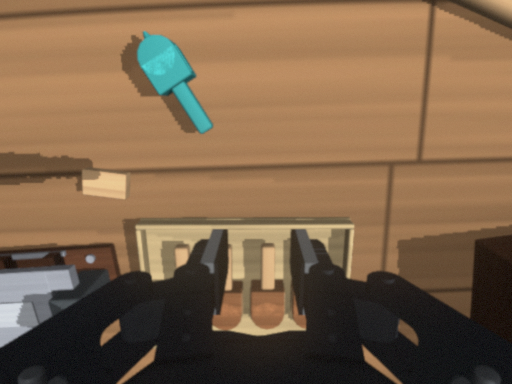

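Side view: four birds lie side by side and upright in the tray, at (165,440), (228,400), (285,365) and (335,330). The stalls are empty and the look-alikes and bystanders are in place. One last check of the screws, then I hand in.

```bash
python3 - <<'E'
from h import *
snap('side'); snap('scene')
for n in('side','scene'):
    for g in((.5634,-.0095),(.578,-.339)):
        k=knob(load(n),g,zmin=.113); print(n,round(float(k['pca']),1),k['ztop'])
print(bot.get_obs()['time'],bot.job_done())
E
```

```text
side -40.3 [0.1223 0.1262]
side -24.6 [0.1224 0.1263]
scene -28.8 [0.1215 0.1249]
scene -30.6 [0.1226 0.1256]
the job is handed in; nothing more can be done
55.65 None
```

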